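# Clamp a plaster casting mould in the ratchet press

## Task

Slide the closed plaster mould back along the press board until it sits square against the wooden back stop, pushing gently so that the plaster does not chip. Then work the ratchet lever up and down, notch by notch, until the sprung foot clamps the mould firmly: the last down-stroke should take about 13 N at the middle of the lever's grip, and never more than 16 N, or the plaster cracks. Leave the mould clamped and the lever swung up and let go, with everything else on the bench where it was.

Things in the scene. Friction and masses are not known exactly. Their poses are not given: they have to be found in the camera images.
- press: Green cast-iron arbor press, 250 mm tall, on a base with a plywood board. Origin on the bench, straight below the vertical ram's axis; x from the open front to the column at the back (the way the mould is pushed), z up; lever on the -y side. Board: x -195 to 90, y -140 to 140 mm, top at z 42 mm. Press head: front at x -39 mm, y -30 to 30 mm, underside at z 185 mm.
- mould: Closed two-part plaster mould: off-white block 160 mm long (x), 100 wide (y), 66 high, corners rounded, about 0.95 kg, loose on the press board, lying along it, 77 to 99 mm short of its home place and a little askew. Origin at the centre of its underside. It slides with about 4 to 8 N, and rubber fingertips hardly slip on it; a push of more than 40 N chips the plaster.
- back_stop (a point): Middle of the front face of the wooden back stop (24 mm high) on the board: press x 65, y 0, z 54 mm; axes as the press's. From it two side battens, 24 mm high, run forward with their inner faces at y -55.5 and 55.5 mm to press x 30 mm, then flare outwards to y -72 and 72 mm at x -38 mm. The battens are waxed.
- mould_middle (a point): Centre of the plaster mould, 33 mm above its underside; axes as the mould's (x along its length).
- mould_home (a point): Point fixed to the press where the centre of the mould is when it stands home against the back stop: press x -15, y 0, z 75 mm; axes as the press's.
- foot: Square steel pressure foot, 64 x 64 x 10 mm, under the ram; origin at the centre of its underside. At the start it hangs 8 to 20 mm above the mould's top (z 108 mm). It is sprung (18 N per mm, 19 mm travel): once it touches the mould it stays put while the clamping force grows by about 50 N with each notch.
- lever_grip (a point): Middle of the lever's black grip: a round bar about 26 mm thick and 72 mm long, along the lever, 185 mm from the pivot and at y -85 mm of the press. The point's x axis lies along the lever, pointing from the grip to the pivot.
- lever_pivot (a point): Point fixed to the press on the pivot axis of the lever (press x +23, z 211 mm), at the grip's y. The lever swings about the press's y axis, in an upright plane.
- lever (a joint): Lever angle, rad: 0 level with the grip to the front, positive grip up; stops at -0.60 and 0.65; stays where left. Down-stroke: pawl turns a 24-tooth wheel, 15 deg a notch, ram 2.9 mm lower. Up-stroke: pawl clicks back, a second pawl holds (springs back under a notch). Free: 3 N at the grip either way while moving; on the down-stroke each 50 N of clamping adds 3 N (13 N at the grip: 170 N clamping).
- tile_a: Bystander: glazed tile, 100 x 100 x 10 mm, flat on the bench.
- tile_b: Bystander: glazed tile, 100 x 100 x 10 mm, flat on the bench.
- tile_c: Bystander: glazed tile, 100 x 100 x 10 mm, flat on the bench.
- press_block: Bystander: small plaster press mould, 95 x 75 x 34 mm, on the bench.
- brush_pot: Bystander: white pot, 76 mm wide and 95 mm high, with brushes standing up to 205 mm.
- rolling_pin: Bystander: wooden rolling pin, 52 mm thick and 374 mm long, lying on the bench.
- glaze_jar: Bystander: small lidded glaze jar, 46 mm wide and 68 mm high, standing on the press board on the side away from the lever.
- boxwood_tool: Bystander: flat wooden modelling tool, 175 mm long and 10 mm thick, lying on the press board on the lever's side.
Things that resemble listed ones, but are neither listed nor needed, are in the scene too. What is shaped like the mould but orange or purple is not meant.

How it is judged (in metres and radians):
On the way, in this order (a step that is already met when the one before it is completed fails the run):
1. the mould stands square against the back stop, the foot not yet on it (x of mould_middle in the frame of mould_home between -0.004 and 0.004 m and y of mould_middle in the frame of mould_home between -0.008 and 0.008 m and angle between the x axis of mould_middle and the x axis of mould_home, either way round below 0.06 rad and angle between mould_middle's own z axis and vertical below 0.03 rad and contact force between foot and mould below 1 N), for 0.2 s.
2. the mould is clamped firmly (x of mould_middle in the frame of mould_home between -0.004 and 0.004 m and y of mould_middle in the frame of mould_home between -0.008 and 0.008 m and angle between the x axis of mould_middle and the x axis of mould_home, either way round below 0.06 rad and angle between mould_middle's own z axis and vertical below 0.03 rad and contact force between foot and mould above 80 N), for 0.2 s.
At the end, for the whole second after the job is handed in: The mould stands against the back stop (within 4 mm along the board, 8 mm sideways, 0.06 rad, not tilted), the foot clamps it with 80 to 250 N, the lever is swung up (above 0.25 rad) and at rest, and the robot has let go (all of step 2 and contact force between foot and mould below 250 N and value of joint lever above 0.25 rad and linear speed of mould below 0.01 m/s and velocity of joint lever between -0.1 and 0.1 rad/s); the robot touches nothing.
It fails at once if the plaster is chipped: the robot pushes on the mould with more than 40 N (contact force between any of the fingers, the arm and mould above 40 N).
It fails at once if the plaster cracks: the foot presses with more than 275 N (some 19 N at the grip) (contact force between foot and mould above 275 N).
It fails at once if a bystander is moved by more than 30 mm (distance of any of tile_a, tile_b, tile_c, press_block, brush_pot, rolling_pin, glaze_jar, boxwood_tool from where it was at the start of the episode above 0.03 m).
It also fails if it takes over 72 s, if anything falls off the work surface, if the arm or the gripper's body presses on something with over 40 N, if the wrist force passes 120 N, or if a joint passes its speed limit or range.

## Robot

A 6-joint arm with a two-finger parallel gripper is mounted at the origin on the work surface. World frame = base frame: x ahead of the robot, y to its left, z up, the work surface at z = 0. Lengths are in mm, angles in rad, forces in N, time in s.
With the tool pointing down it reaches from about 275 to 1000 mm from the base axis. Payload 8.4 kg.
Tool frame: the origin (TCP) lies at the very end of the fingers, on their centre line; the grasp point (between the pads) lies behind it (r.grip_point_offset is the x of the grasp point in the tool frame, in mm); x points along the fingers, z is the direction in which the jaws open and shut, and the axes are right-handed (so a half turn about x gives the same grasp; the last joint's range is limited). The gripper opens to 85 mm and grips with 20 to 120 N. Pads are 22 mm wide; open, the fingers measure 114 mm over their backs; the gripper's body (76 mm by 85 mm) begins 54 mm behind the grasp point. The pads swing forward as they close: fully open they stand 13 mm farther back than shut.
Start: joints at [-1.335, 0.353, 1.633, -0, 1.155, -0.002], TCP at [147.226, -607.414, 195.281] pointing down, gripper open.
Joint ranges: [-2.63, 2.63], [-0.92, 2.1], [0.06, 2.66], [-1.3, 4.44], [0, 2.69], [-3.02, 3.02]. Speed limits (rad/s): [2.22, 2.22, 2.79, 3.14, 3.14, 3.14].

## Interface

Orientations are given as [roll, pitch, yaw] about the fixed x, y, z axes, in that order (R = Rz(yaw) Ry(pitch) Rx(roll)).
In Python, from rig import r, vision, order gives the robot as it stands. The module is installed in compiled form; this text tells all that it offers.
- The arm moves only by the tool step_arm, never from a script. Its argument "rows" is a list of rows, each a list of 7 numbers: the shift along the world's x, y, z in mm, then the turn, a rotation vector about the world's x, y, z in rad, then the finger opening in mm, from 0 to 85.4. A call has exactly 8 rows; each row is the pose to reach, as a shift and turn from the pose measured when the call began; what a row does not reach only later rows make up. A row lasts 1/8 s, in which the tool goes at most 62.5 mm and 10.7 degrees, less where a joint would pass 70% of its speed; a pose out of reach is approached as far as the arm can. A call with a gripper value outside its range is refused whole. The fingers move at their own pace and stop on an object; "force" is the grip in N (left out, the last holds). Time passes only in rows, so rows that repeat a pose let the fingers close, or fill a call up. It gives the time, the measured TCP pose, the force and the opening at its end, in the units of the state.
- r.sense(): the state, without advancing time (a new reading comes with each control period).
- vision.grab_frame(name): name is "scene" or "top" or "wrist"; returns (picture, depth): 400x640x3 uint8, red, green, blue; 400x640 float32, mm along the optical axis (not along the pixel's ray), 0 where there is no reading.
- vision.camera_info(name): a dict with "K" (3x3 intrinsics, pixels), "origin" and "attitude" of the camera in the world; the wrist camera has in their place "tool_from_camera" (4x4, takes a point from camera to tool coordinates, whose origin is the TCP and whose axes are the tool frame's). Camera axes: x right, y down, z forward; pixel columns grow to the right and rows downward; lengths in mm; the calibration is good to about 2 mm. A picture is of the moment at which its call begins: read the wrist's pose just before it. camera_info takes no time and is no camera call.
- order.sign_off(): hands the job in, once; it reports no verdict.
The state is a dict: "clock": time; "qpos": joint angles; "qvel": joint speeds; "joint_efforts": joint torques, N m; "eef_pos": TCP position; "tcp_rot": TCP orientation; "contact_force": force on the tool from outside, world axes, zero at the start; "wrist_torque": the same for the moment, N m; "opening": opening from 0.0 (shut) to 1.0 (fully open).
Only numpy, scipy, OpenCV 4.12 (cv2) and the standard library are available. Lean on these libraries where they do the work, as an engineer would, in place of code of your own. Each camera call takes 0.05 s, during which the arm holds its last target.

## Working session

There is one attempt and no reset: what is moved stays moved. The work goes in short steps, Python scripts to look and compute and a tool call to move; the robot and the scene stay as the last step left them, time stands still between calls to the robot, and variables do not carry over. Pictures are saved under pics/ and viewed, and the job is handed in when it is done.

Besides the shell and the picture viewer there is one more tool, called after ">>>" as name([rows], argument=value, ...), one row to a line, values as JSON. step_arm: Moves the arm, as the interface text tells. Its arguments: {"type":"object","properties":{"rows":{"type":"array"},"force":{"type":"number"}},"required":["rows"]}

```bash
mkdir -p pics; cat > h.py <<'E'
from rig import r, vision, order
import numpy as np, cv2
def save(name,fn):
    p,d=vision.grab_frame(name); cv2.imwrite('pics/'+fn+'.png',p[:,:,::-1]); np.save('pics/'+fn+'.npy',d); return p,d
E
python3 - <<'E'
from h import *
for n in('scene','top','wrist'):
    save(n,n+'0'); print(n,vision.camera_info(n))
print(r.sense(), r.grip_point_offset)
E
```

```text
scene {'K': array([[383.39079352,   0.        , 318.32240707],
       [  0.        , 383.39079352, 201.16892446],
       [  0.        ,   0.        ,   1.        ]]), 'origin': array([ 956.09324966, -765.01012594,  749.24871621]), 'attitude': array([-2.15511122, -0.02484429,  0.56613948])}
top {'K': array([[504.70922719,   0.        , 321.43580689],
       [  0.        , 504.70922719, 210.82168602],
       [  0.        ,   0.        ,   1.        ]]), 'origin': array([ 390.55888623,   15.16498717, 1530.66349723]), 'attitude': array([-3.06175965e+00,  2.91315599e-03, -1.59815716e+00])}
wrist {'K': array([[357.02854196,   0.        , 321.44250034],
       [  0.        , 357.02854196, 200.00596934],
       [  0.        ,   0.        ,   1.        ]]), 'tool_from_camera': array([[-9.94712156e-04, -2.70055485e-01,  9.62844248e-01,
        -1.78884520e+02],
       [ 5.89633298e-04, -9.62844715e-01, -2.70055007e-01,
         6.78041679e+01],
       [ 9.99999331e-01,  2.99098031e-04,  1.11698705e-03,
         5.53157380e-01],
       [ 0.00000000e+00,  0.00000000e+00,  0.00000000e+00,
         1.00000000e+00]])}
{'clock': 0.15, 'qpos': array([-1.33540287e+00,  3.53489531e-01,  1.63394550e+00, -1.78401201e-05,
        1.15522681e+00, -2.37207490e-03]), 'qvel': array([-0.00063001,  0.00016517, -0.00429724, -0.00233961, -0.00101661,
        0.00039653]), 'joint_efforts': array([-5.90092641e-04, -6.05638576e+01, -3.42337704e+01, -8.86137559e-05,
        6.19066806e-03,  1.69934799e-05]), 'eef_pos': array([ 147.12460772, -607.02374569,  194.74149689]), 'tcp_rot': array([-3.12870753,  1.56972702,  1.82145419]), 'contact_force': array([-0.09260803, -0.27884481, -0.20410571]), 'wrist_torque': array([-0.04479934,  0.06537838,  0.02558451]), 'opening': 0.9965138274195523} -18.700000000000003
```

View pics/scene0.png

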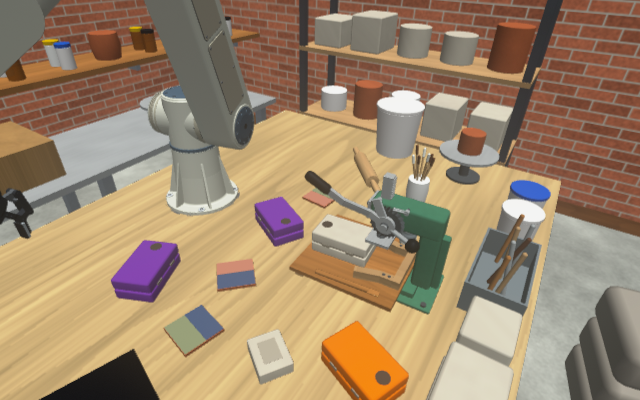

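View pics/top0.png

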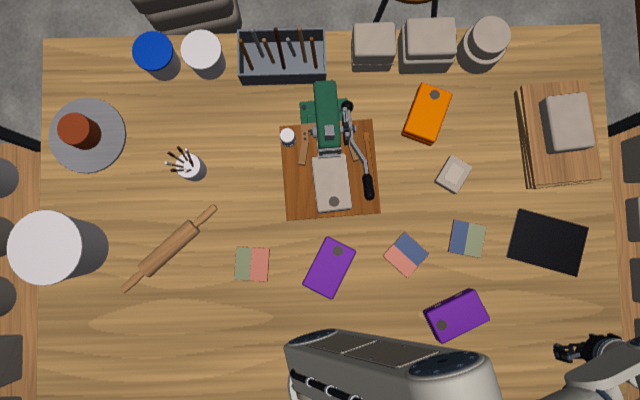

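Scene and top views show the press ahead of the robot (top view: board about (285–380, 120–220), mould at (332,183), lever grip at (368,187)). Now I'll measure with the depth.

```bash
cat >> h.py <<'E'
from scipy.spatial.transform import Rotation as R
def cloud(name,d):
    ci=vision.camera_info(name);K=ci['K'];h,w=d.shape
    u,v=np.meshgrid(np.arange(w),np.arange(h))
    P=np.stack([(u-K[0,2])/K[0,0]*d,(v-K[1,2])/K[1,1]*d,d],-1)
    if name=='wrist':
        T=ci['tool_from_camera'];s=r.sense()
        P=P@T[:3,:3].T+T[:3,3]
        return P@R.from_euler('xyz',s['tcp_rot']).as_matrix().T+s['eef_pos']
    return P@R.from_euler('xyz',ci['attitude']).as_matrix().T+ci['origin']
E
python3 - <<'E'
from h import *
p=cv2.imread('pics/top0.png');d=np.load('pics/top0.npy')
P=cloud('top',d);z=P[...,2]
print('bench z',np.median(z[100:110,240:270]), z[300:305,250:260].mean())
hsv=cv2.cvtColor(p,cv2.COLOR_BGR2HSV)
roi=np.zeros(z.shape,bool);roi[110:230,270:390]=1
m=(roi&(abs(z-42)<6)).astype(np.uint8)
print(m.sum())
pts=P[m>0][:,:2].astype(np.float32)
# rectangle via largest component
n,l,st,_=cv2.connectedComponentsWithStats(m,connectivity=8)
i=1+st[1:,4].argmax();pts=P[l==i][:,:2].astype(np.float32)
print('board',cv2.minAreaRect(pts),np.median(z[l==i]))
big=lambda:0
# mould top
m2=(roi&(abs(z-108)<6)&(hsv[...,1]<80)&(hsv[...,2]>120)).astype(np.uint8)
n,l,st,_=cv2.connectedComponentsWithStats(m2,connectivity=8)
i=1+st[1:,4].argmax();pm=P[l==i]
print('mould',cv2.minAreaRect(pm[:,:2].astype(np.float32)),st[i],pm[:,2].mean())
# grip
m3=(roi&(z>150)&(hsv[...,2]<60)).astype(np.uint8)
n,l,st,_=cv2.connectedComponentsWithStats(m3,connectivity=8)
for i in range(1,n):
    if st[i,4]>20: q=P[l==i];print('grip?',st[i],q.mean(0),q.min(0),q.max(0))
vis=cv2.resize(p[70:230,260:400],None,fx=4,fy=4,interpolation=cv2.INTER_CUBIC);cv2.imwrite('pics/topz.png',vis[:600])
s=cv2.imread('pics/scene0.png');cv2.imwrite('pics/scz.png',cv2.resize(s[150:310,280:460],None,fx=4,fy=3.7,interpolation=cv2.INTER_CUBIC))
E
```

```text
bench z 0.14577561410351336 0.725411520982002
4231
board ((635.340576171875, -10.73626708984375), (285.7298889160156, 280.9267272949219), 3.0638673305511475) 41.920358715799466
mould ((585.6425170898438, -14.177860260009766), (156.82826232910156, 98.23777770996094), 5.2862162590026855) [ 312  154   40   58 1683] 107.70725761731501
grip? [342 116   9  29 112] [698.93387833 -51.76420356 233.02965558] [670.61378671 -62.01905244 182.92477929] [744.06393    -44.89667262 268.45575362]
grip? [325 136   9   5  37] [675.49817919  -7.78663542 277.29478285] [673.65605487 -18.64419018 252.28758039] [676.83103841   2.12450599 297.7310944 ]
grip? [353 148  10  15  21] [623.45453805 -76.74397012 306.95320919] [390.55888623 -90.93863517 235.51198419] [ 655.66371225   15.16498717 1530.66349723]
grip? [319 150  22   5  56] [650.81815379  -8.77485849 216.39686616] [646.86120658 -37.13440165 200.03773332] [653.16972453  18.44466189 240.65522114]
grip? [362 174  13  26 239] [545.77720878 -99.4700741  299.6577342 ] [ 514.5749112  -113.7250385   278.47905684] [579.50763495 -87.20220612 315.41379808]
```

View pics/topz.png

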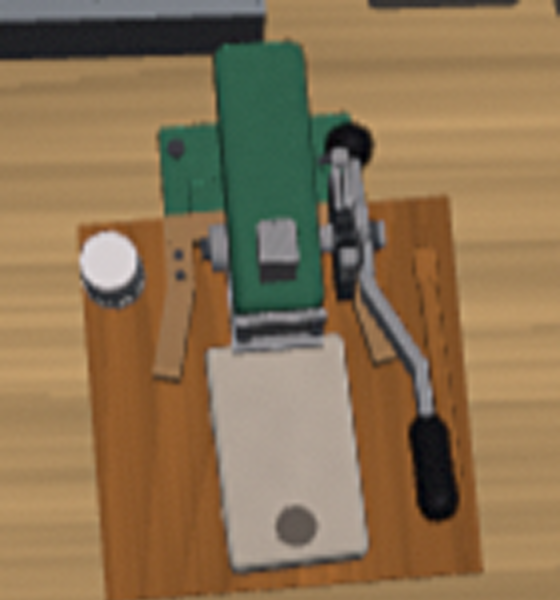

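View pics/scz.png

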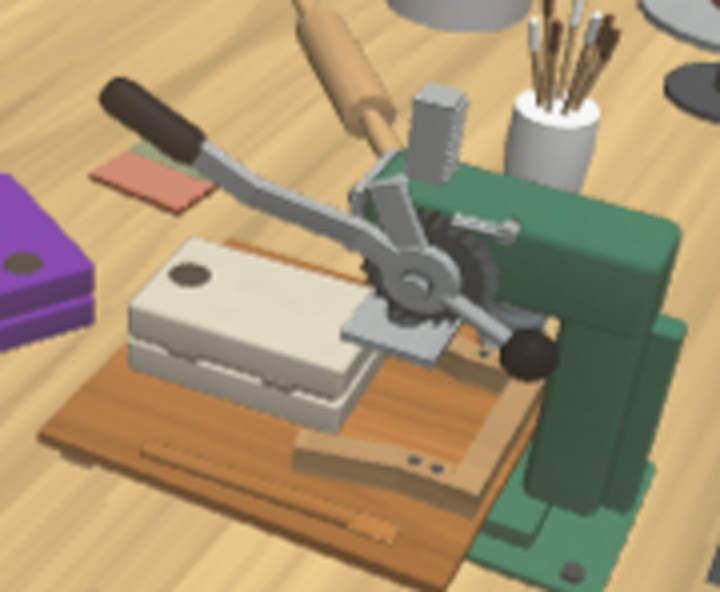

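The close-ups show the mould's back end just under the foot, the lever raised towards the front, the jar at the left rear of the board and the boxwood tool at right. The press yaw is about 3° and the mould is about 87 mm short of home. Next I'll work out the approach pose for the push.

```bash
cat >> h.py <<'E'
YAW=np.deg2rad(3.06); O=np.array([687.8,-7.9,0])
Rp=R.from_euler('z',YAW).as_matrix()
def w(p): return Rp@np.array(p,float)+O
def pr(p): return (np.asarray(p)-O)@Rp
def orient(t):  # t: tip leaning to +x press; jaw along y press, camera to front
    x=np.array([np.sin(t),0,-np.cos(t)]);z=np.array([0,1.,0]);y=np.cross(z,x)
    return Rp@np.stack([x,y,z],1)
def goto(pp,t):
    s=r.sense();Rc=R.from_euler('xyz',s['tcp_rot']).as_matrix()
    d=w(pp)-s['eef_pos'];rv=R.from_matrix(orient(t)@Rc.T).as_rotvec()
    print('shift',d.round(1),'turn',rv.round(4)); return d,rv
def st():
    s=r.sense();print(round(s['clock'],2),'press',pr(s['eef_pos']).round(1),'F',(s['contact_force']@Rp).round(2),'q',s['qpos'].round(2),'op',round(s['opening'],3),'rotpress',R.from_matrix(orient(0).T@R.from_euler('xyz',s['tcp_rot']).as_matrix()).as_rotvec().round(3))
E
python3 - <<'E'
from h import *
st();goto([-225,4,150],0.2)
d=np.load('pics/scene0.npy');P=cloud('scene',d);p=cv2.imread('pics/scene0.png')
Q=pr(P.reshape(-1,3)).reshape(P.shape)
roi=np.zeros(d.shape,bool);roi[165:310,280:460]=1
hsv=cv2.cvtColor(p,cv2.COLOR_BGR2HSV)
# foot -y side face/ plates z
m=roi&(Q[...,0]>-45)&(Q[...,0]<45)&(Q[...,1]<-10)&(Q[...,1]>-36)&(Q[...,2]>100)&(Q[...,2]<150)
print('foot',m.sum(),np.percentile(Q[m][:,2],[5,25,50,75,95]) if m.sum() else '')
m=roi&(abs(Q[...,2]-108)<3)&(hsv[...,1]<80)&(Q[...,0]<-40); q=Q[m];print('mould top',m.sum(),q.min(0),q.max(0))
m=roi&(abs(Q[...,2]-42)<3);q=Q[m];print('board',np.percentile(q,[1,99],axis=0))
m=roi&(hsv[...,2]<70)&(Q[...,2]>230)&(Q[...,0]<-90);q=Q[m];print('grip',m.sum(),q.mean(0),q.min(0),q.max(0))
E
```

```text
0.15 press [-571.9 -569.4  194.7] F [-0.11 -0.27 -0.2 ] q [-1.34  0.35  1.63 -0.    1.16 -0.  ] op 0.997 rotpress [2.957e+00 0.000e+00 2.000e-03]
shift [315.8 591.1 -44.7] turn [-0.2932 -0.0446  2.9434]
foot 284 [106.72757785 121.43867755 127.31924328 128.63111543 133.47004703]
mould top 1079 [-180.33656385  -54.70223374  105.00383542] [-40.23329519  47.97985758 110.81702064]
board [[-260.41776209 -142.89625925   39.13390813]
 [ 127.58862107  429.92945727   44.65294761]]
grip 125 [-141.52357464  -98.53832637  290.44546893] [-173.41812678 -102.77534381  274.01654162] [-111.86453253  -87.71311492  309.8696867 ]
```

>>> step_arm([
  [20, 37, 0, -0.018, -0.003, 0.184, 50],
  [40, 74, 0, -0.037, -0.006, 0.368, 50],
  [60, 111, 0, -0.055, -0.008, 0.552, 50],
  [80, 148, 0, -0.073, -0.011, 0.736, 50],
  [100, 185, 0, -0.092, -0.014, 0.92, 50],
  [120, 222, 0, -0.11, -0.017, 1.104, 50],
  [140, 259, 0, -0.128, -0.019, 1.288, 50],
  [160, 296, 0, -0.146, -0.022, 1.472, 50],
])

```text
clock: 1.15
eef_pos: [307.5, -309.7, 194.7]
tcp_rot: [-0.834, 1.436, -0.687]
contact_force: [1.5, -0.9, -0.3]
opening: 0.585
```

```bash
python3 - <<'E'
from h import *
st();goto([-225,4,150],0.2)
E
```

```text
1.15 press [-395.9 -281.   194.7] F [ 1.43 -0.95 -0.31] q [-0.81 -0.03  2.11  0.02  0.93 -0.96] op 0.585 rotpress [ 1.475  0.    -0.147]
shift [155.4 293.8 -44.7] turn [-0.1458 -0.0228  1.4656]
```

>>> step_arm([
  [20, 37, 0, -0.018, -0.003, 0.183, 50],
  [39, 74, 0, -0.037, -0.006, 0.366, 50],
  [58, 110, 0, -0.055, -0.009, 0.55, 50],
  [78, 147, 0, -0.073, -0.011, 0.733, 50],
  [97, 184, -10, -0.091, -0.014, 0.916, 50],
  [117, 220, -20, -0.109, -0.017, 1.099, 50],
  [136, 257, -30, -0.128, -0.02, 1.282, 50],
  [155, 294, -45, -0.146, -0.023, 1.466, 50],
])

```text
clock: 2.15
eef_pos: [463.2, -14.3, 149.7]
tcp_rot: [-1.575, 1.37, 0.056]
contact_force: [-0.7, -0.2, 0.1]
opening: 0.585
```

```bash
python3 - <<'E'
from h import *
st();goto([-215,2,58],0.2)
p,d=save('wrist','w1');save('scene','s1')
E
```

```text
2.15 press [-224.6    5.6  149.7] F [-0.76 -0.2   0.15] q [-0.05  0.04  2.16  0.03  0.73 -1.7 ] op 0.585 rotpress [-0.007  0.    -0.201]
shift [  9.8  -3.1 -91.7] turn [ 0.0008  0.0013 -0.0068]
```

View pics/w1.png

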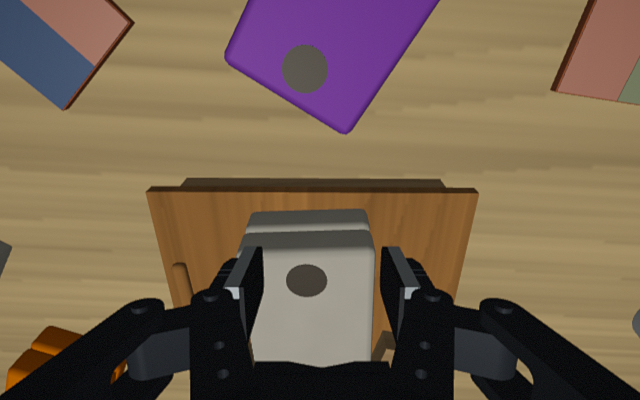

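View pics/s1.png

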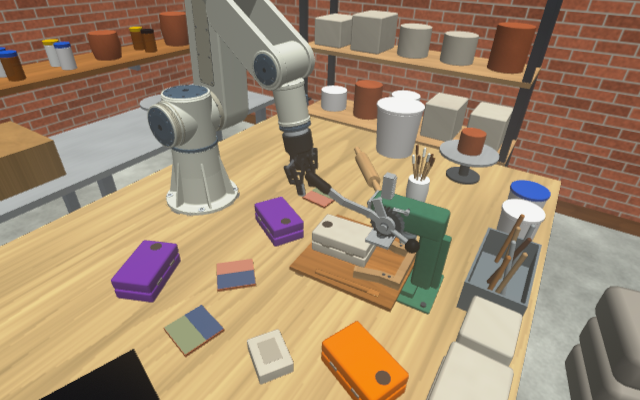

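The wrist view shows the mould squarely ahead of the fingers, with its front edge near row 212 and the boxwood tool at left (180,280). I'll measure the mould from here.

```bash
python3 - <<'E'
from h import *
p=cv2.imread('pics/w1.png');d=np.load('pics/w1.npy');Q=pr(cloud('wrist',d).reshape(-1,3)).reshape(400,640,3)
hsv=cv2.cvtColor(p,cv2.COLOR_BGR2HSV)
m=(abs(Q[...,2]-108)<3)&(Q[...,0]<-100)&(hsv[...,1]<70)&(hsv[...,2]>90)
print(m.sum(),np.median(Q[m][:,2]),np.percentile(Q[m],[0.5,99.5],axis=0))
for y in (-35,-20,0,20,35):
    k=m&(abs(Q[...,1]-y)<3);print(y,Q[k][:,0].min())
for x in (-170,-150,-130):
    k=m&(abs(Q[...,0]-x)<4);print(x,Q[k][:,1].min(),Q[k][:,1].max())
b=(abs(Q[...,2]-42)<3);
for y in(-100,0,100):
    k=b&(abs(Q[...,1]-y)<5);print('board front',y,Q[k][:,0].min())
for x in (-180,-150): 
    k=b&(abs(Q[...,0]-x)<4);print('board',x,Q[k][:,1].min(),Q[k][:,1].max())
E
```

```text
8579 107.01141455402536 [[-182.44872329  -45.73696686  105.14210928]
 [-100.31191026   44.27073111  108.456459  ]]
-35 -180.49995210461202
-20 -181.99193771616405
0 -182.16475130271874
20 -183.93052838551947
35 -183.40644092784675
-170 -34.82136208982056 43.266709724303745
-150 -36.49551563152502 43.99396754788189
-130 -41.739630626701484 44.68252669547167
board front -100 -197.1949544457978
board front 0 -197.5839752016431
board front 100 -197.7182525784969
board -180 -142.0385461421458 138.57800970540495
board -150 -141.72819195136847 138.3728380770945
```

>>> step_arm([
  [1, -1, -20, 0, 0, -0.003, 50],
  [2, -1, -40, 0, 0, -0.007, 50],
  [4, -2, -60, 0, 0.001, -0.007, 50],
  [6, -2, -80, 0, 0.001, -0.007, 50],
  [8, -3, -92, 0.001, 0.001, -0.007, 50],
  [13, -3, -92, 0.001, 0.001, -0.007, 50],
  [18, -3, -92, 0.001, 0.001, -0.007, 50],
  [18, -3, -92, 0.001, 0.001, -0.007, 50],
])

```text
clock: 3.25
eef_pos: [482.1, -16.4, 57.3]
tcp_rot: [-1.565, 1.371, 0.059]
contact_force: [-0.3, -0.3, 0.5]
opening: 0.587
```

```bash
python3 - <<'E'
from h import *
st();goto([-120,2,58],0.2)
E
```

```text
3.25 press [-205.9    2.5   57.3] F [-0.36 -0.23  0.46] q [-0.05  0.24  2.2   0.05  0.5  -1.72] op 0.587 rotpress [-0.    -0.001 -0.2  ]
shift [85.8  4.1  0.7] turn [-0.001  -0.0004 -0.0003]
```

>>> step_arm([
  [5, 0, 0, 0, 0, 0, 50],
  [11, 0.5, 0, 0, 0, 0, 50],
  [17, 1, 0, 0, 0, 0, 50],
  [23, 1, 0, 0, 0, 0, 50],
  [29, 1.5, 0, 0, 0, 0, 50],
  [35, 2, 0, 0, 0, 0, 50],
  [41, 2, 0, 0, 0, 0, 50],
  [47, 2.5, 0, 0, 0, 0, 50],
])

```text
clock: 4.25
eef_pos: [526.5, -13.7, 56.2]
tcp_rot: [-1.562, 1.377, 0.062]
contact_force: [-8.3, -0.8, 3.8]
opening: 0.588
```

```bash
python3 - <<'E'
from h import *
st()
p,d=save('top','t2')
cv2.imwrite('pics/t2z.png',cv2.resize(p[70:230,260:400,::-1],None,fx=4,fy=3.7))
save('scene','s2')
E
```

```text
4.25 press [-161.3    2.8   56.2] F [-8.36 -0.35  3.78] q [-0.04  0.3   2.11  0.04  0.53 -1.7 ] op 0.588 rotpress [-0.    -0.002 -0.194]
```

View pics/t2z.png

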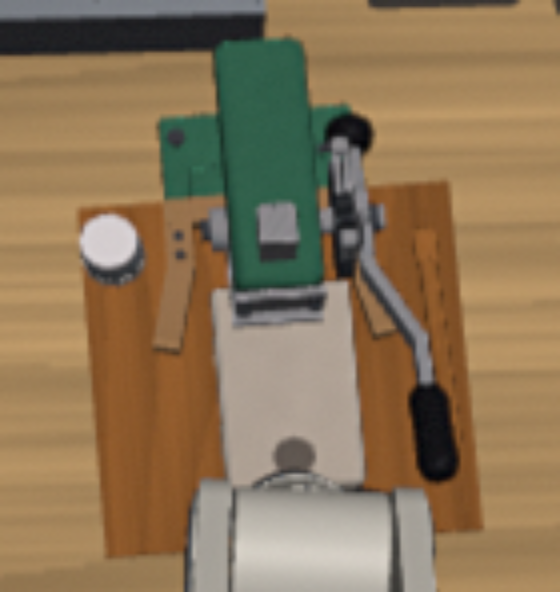

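View pics/s2.png

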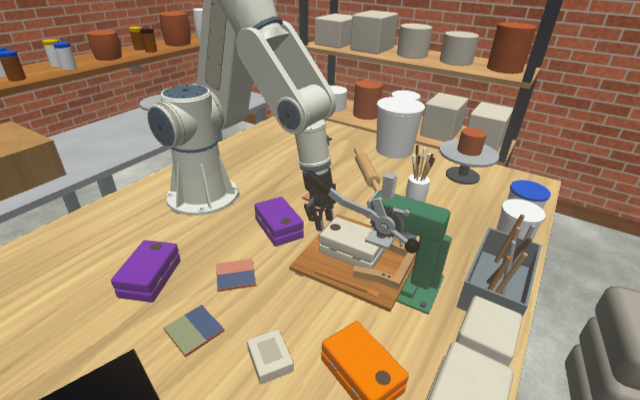

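The mould is moving with about 8 N, and it looks straighter in the top view (front at row 485). The wrist joint's right side, around (430,500), comes close to the lever grip in projection, so I'll check its height.

```bash
python3 - <<'E'
from h import *
d=np.load('pics/t2.npy');Q=pr(cloud('top',d).reshape(-1,3))
d2=np.load('pics/s2.npy');Q2=pr(cloud('scene',d2).reshape(-1,3))
for z in range(100,620,40):
    a=[]
    for q in(Q,Q2):
        k=(abs(q[:,2]-z)<20)&(q[:,0]<-100)&(q[:,0]>-330)&(abs(q[:,1])<75 )
        a+= [k.sum(),q[k].min(0).round() if k.any() else '',q[k].max(0).round() if k.any() else '']
    print(z,a)
E
```

```text
100 [np.int64(621), array([-158.,  -53.,   82.]), array([-100.,   47.,  117.]), np.int64(664), array([-182.,  -60.,   80.]), array([-100.,   44.,  120.])]
140 [np.int64(3), array([-167.,  -46.,  149.]), array([-165.,  -41.,  153.]), np.int64(222), array([-191.,  -59.,  120.]), array([-160.,   57.,  160.])]
180 [np.int64(5), array([-170.,  -56.,  161.]), array([-168.,  -43.,  166.]), np.int64(362), array([-198.,  -67.,  160.]), array([-161.,   69.,  200.])]
220 [np.int64(4), array([-160.,   -9.,  230.]), array([-157.,   20.,  239.]), np.int64(181), array([-221.,  -42.,  200.]), array([-156.,   19.,  240.])]
260 [np.int64(6), array([-166.,  -74.,  240.]), array([-117.,   26.,  280.]), np.int64(209), array([-236.,  -40.,  240.]), array([-157.,   29.,  280.])]
300 [np.int64(69), array([-177.,  -75.,  282.]), array([-122.,   24.,  320.]), np.int64(463), array([-240.,  -41.,  280.]), array([-163.,   26.,  320.])]
340 [np.int64(21), array([-184.,  -17.,  320.]), array([-173.,   41.,  347.]), np.int64(503), array([-249.,  -40.,  320.]), array([-172.,   42.,  360.])]
380 [np.int64(11), array(
[... 205 characters left out ...]
), np.int64(949), array([-313.,  -69.,  400.]), array([-178.,   55.,  440.])]
460 [np.int64(1893), array([-318.,  -64.,  440.]), array([-181.,   72.,  480.]), np.int64(1646), array([-330.,  -69.,  440.]), array([-179.,   58.,  480.])]
500 [np.int64(354), array([-317.,  -58.,  480.]), array([-206.,   65.,  520.]), np.int64(1234), array([-330.,  -63.,  480.]), array([-207.,   62.,  520.])]
540 [np.int64(377), array([-318.,  -56.,  520.]), array([-243.,   69.,  560.]), np.int64(863), array([-330.,  -59.,  520.]), array([-248.,   65.,  560.])]
580 [np.int64(701), array([-330.,  -51.,  560.]), array([-283.,   73.,  600.]), np.int64(713), array([-330.,  -56.,  560.]), array([-283.,   68.,  600.])]
```

>>> step_arm([
  [7, 0.5, 1, 0, 0, 0, 50],
  [13, 0.5, 1, 0, 0, 0, 50],
  [19, 1, 1, 0, 0, 0, 50],
  [25, 1, 1, 0, 0, 0, 50],
  [31, 1.5, 1, 0, 0, 0, 50],
  [37, 2, 1, 0, 0, 0, 50],
  [42, 2, 1, 0, 0, 0, 50],
  [46, 2.5, 1, 0, 0, 0, 50],
])

```text
clock: 5.35
eef_pos: [574.1, -11.2, 57.4]
tcp_rot: [-1.563, 1.375, 0.061]
contact_force: [-4.5, -0.6, -2.3]
opening: 0.59
```

```bash
python3 - <<'E'
from h import *
st()
p,d=save('wrist','w3')
save('scene','s3')
E
```

```text
5.35 press [-113.7    2.7   57.4] F [-4.49 -0.38 -2.34] q [-0.03  0.36  2.02  0.03  0.57 -1.69] op 0.59 rotpress [-0.    -0.001 -0.196]
```

View pics/w3.png

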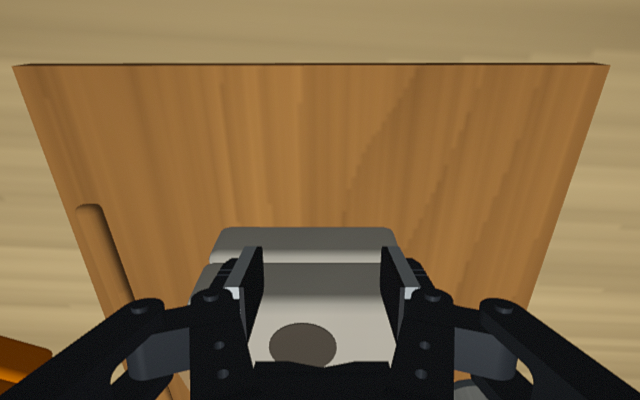

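The mould's front edge is square to the board's front edge (row 230 against 65), and the fingers are on its end face. I'll measure the gap left.

```bash
python3 - <<'E'
from h import *
d=np.load('pics/w3.npy');Q=pr(cloud('wrist',d).reshape(-1,3)).reshape(400,640,3)
for y in (-30,-20,0,20,30):
    k=(abs(Q[...,1]-y)<2)
    b=k&(abs(Q[...,2]-42)<3); print(y,'board front',Q[b][:,0].min().round(1),'board end',Q[b][:,0].max().round(1),end=' ')
    for z in (50,60,70,85,95): 
        f=k&(abs(Q[...,2]-z)<4)&(Q[...,0]>-150)&(Q[...,0]<-60); print(z,np.median(Q[f][:,0]).round(1) if f.any() else '',end='; ')
    print()
E
```

```text
-30 board front -196.1 board end -108.2 50 -111.1; 60 -111.2; 70 -111.3; 85 ; 95 -132.6; 
-20 board front -196.1 board end -107.9 50 -111.1; 60 -111.1; 70 -110.4; 85 -111.2; 95 -111.2; 
0 board front -196.2 board end -108.4 50 -111.0; 60 -111.1; 70 -110.2; 85 -111.1; 95 -111.2; 
20 board front -196.3 board end -108.0 50 -111.0; 60 -111.1; 70 -110.3; 85 -111.1; 95 -111.3; 
30 board front -196.2 board end -107.6 50 -111.0; 60 -111.0; 70 -110.2; 85 -110.8; 95 -132.3;
```

>>> step_arm([
  [4, 0.2, 0, 0, 0, 0, 50],
  [7, 0.4, 0, 0, 0, 0, 50],
  [10, 0.5, 0, 0, 0, 0, 50],
  [12, 0.6, 0, 0, 0, 0, 50],
  [13.5, 0.7, 0, 0, 0, 0, 50],
  [15, 0.8, 0, 0, 0, 0, 50],
  [16, 0.9, 0, 0, 0, 0, 50],
  [17, 0.9, 0, 0, 0, 0, 50],
])

```text
clock: 6.45
eef_pos: [589.4, -10.4, 57.3]
tcp_rot: [-1.563, 1.378, 0.062]
contact_force: [-16.6, -1.1, 11.8]
opening: 0.589
```

```bash
cat > face.py <<'E'
from h import *
import sys
st()
p,d=save('wrist',sys.argv[1]);Q=pr(cloud('wrist',d).reshape(-1,3)).reshape(400,640,3)
for y in (-40,-30,-20,0,20,30,40):
    k=(abs(Q[...,1]-y)<2)
    b=k&(abs(Q[...,2]-42)<3); f=k&(Q[...,2]>48)&(Q[...,2]<66)&(Q[...,0]>-150)&(Q[...,0]<-60); print(y,Q[b][:,0].min().round(1),np.median(Q[f][:,0]).round(2))
k=(abs(Q[...,2]-57)<8)&(Q[...,0]>-125)&(Q[...,0]<-80)&(abs(Q[...,1])<70);print('y range',np.percentile(Q[k][:,1],[.5,99.5]))
k=(abs(Q[...,2]-42)<3)&(abs(Q[...,0]+170)<10);print('board y',Q[k][:,1].min(),Q[k][:,1].max())
E
python3 face.py w4
```

```text
6.45 press [-98.4   2.8  57.3] F [-16.64  -0.2   11.82] q [-0.03  0.38  1.98  0.03  0.59 -1.68] op 0.589 rotpress [-0.    -0.002 -0.193]
-40 -196.4 -96.61
-30 -196.4 -96.55
-20 -196.4 -96.55
0 -196.4 -96.56
20 -196.5 -96.44
30 -196.5 -96.5
40 -196.8 -95.52
y range [-54.01737494  41.29804094]
board y -143.67215161153808 137.88563051339167
```

The mould is home: the face reads −96.5 against the board front at −196.4, which should be 100 mm apart. It is square, with 16.6 N against the stop. I'll back off and measure the lever.

>>> step_arm([
  [-5, 0, 0, 0, 0, 0, 50],
  [-15, -1, 0, 0, 0, 0, 50],
  [-35, -2, 0, 0, 0, 0, 50],
  [-60, -3, 5, 0, 0, 0, 50],
  [-90, -5, 40, 0, 0, 0, 50],
  [-110, -6, 90, 0, 0, 0, 60],
  [-120, -7, 140, 0, 0, 0, 60],
  [-120, -7, 190, 0, 0, 0, 60],
])

```text
clock: 7.5
eef_pos: [468.8, -17.5, 249.5]
tcp_rot: [-1.564, 1.375, 0.06]
contact_force: [1.1, -0.6, 0.1]
opening: 0.702
```

```bash
cat > lev.py <<'E'
from h import *
import sys
st()
p,d=save('top',sys.argv[1]);Q=pr(cloud('top',d).reshape(-1,3)).reshape(400,640,3)
hsv=cv2.cvtColor(p,cv2.COLOR_RGB2HSV)
m=(hsv[...,2]<70)&(Q[...,1]<-65)&(Q[...,1]>-110)&(Q[...,0]<-60)&(Q[...,0]>-200)&(Q[...,2]>120)&(Q[...,2]<340)
m=cv2.erode(m.astype(np.uint8),np.ones((3,3)))>0
q=Q[m];print(m.sum(),q.mean(0),np.percentile(q,[1,99],axis=0))
# central ridge
c=np.median(q[:,1]);k=abs(q[:,1]-c)<5;f=np.polyfit(q[k][:,0],q[k][:,2],1);print('slope angle',np.arctan(-f[0]))
x=q[k][:,0].mean();z=q[k][:,2].mean();a=np.arctan(-f[0]);print('axis pt',x-13*np.sin(a),c,z-13*np.cos(a))
xc,zc=x-13*np.sin(a),z-13*np.cos(a);print('angle from pivot',np.arctan2(zc-211,23-xc),'radius',np.hypot(zc-211,23-xc))
cv2.imwrite('pics/%sz.png'%sys.argv[1],cv2.resize(p[70:230,260:400,::-1],None,fx=4,fy=3.7))
E
python3 lev.py t5
```

```text
7.5 press [-219.2    2.1  249.5] F [ 1.11 -0.67  0.07] q [-0.06 -0.07  2.03  0.03  0.99 -1.7 ] op 0.702 rotpress [-0.    -0.001 -0.195]
172 [-147.47689888  -83.82749711  301.44851862] [[-175.78268332  -93.06864165  284.3637908 ]
 [-116.72004204  -75.08075658  313.89854576]]
slope angle 0.35684795406058484
axis pt -151.5573963613275 -83.62569870987468 289.7694452167834
angle from pivot 0.4238949403183593 radius 191.50694536806083
```

View pics/t5z.png

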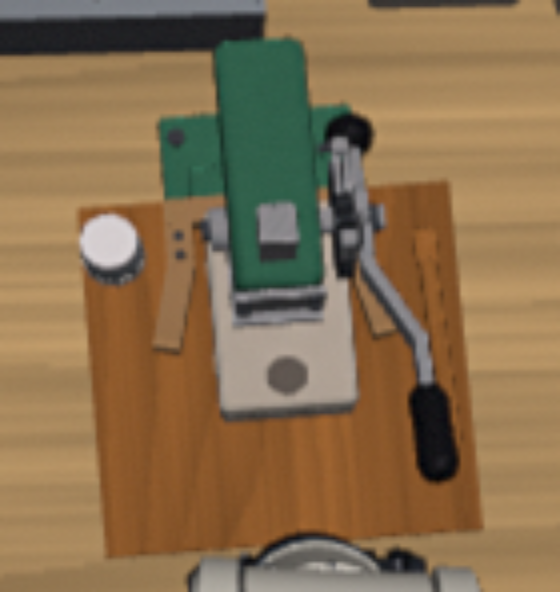

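```bash
cat >> h.py <<'E'
def lv(a,back=0,t=None,R0=185,GY=-84.5):
    if t is None: t=-0.15-0.75*a
    g=np.array([23-R0*np.cos(a),GY,211+R0*np.sin(a)]);x=np.array([np.sin(t),0,-np.cos(t)])
    return g+x*(18.7-back),t
E
python3 - <<'E'
from h import *
for b in (110,0):
    p,t=lv(.42,b);print(p.round(1),t);goto(p,t)
E
```

```text
[-105.   -84.5  368. ] -0.46499999999999997
shift [114.6 -80.2 111.6] turn [-3.610e-02  6.689e-01 -1.000e-04]
[-154.3  -84.5  269.7] -0.46499999999999997
shift [ 65.4 -82.9  13.3] turn [-3.610e-02  6.689e-01 -1.000e-04]
```

>>> step_arm([
  [0, 0, 45, 0, 0, 0, 60],
  [10, -10, 90, -0.009, 0.16, 0, 60],
  [40, -30, 115, -0.018, 0.32, 0, 60],
  [75, -55, 115, -0.027, 0.48, 0, 60],
  [105, -75, 113, -0.036, 0.64, 0, 60],
  [115, -80, 112, -0.036, 0.669, 0, 60],
  [115, -80, 112, -0.036, 0.669, 0, 60],
  [115, -80, 112, -0.036, 0.669, 0, 60],
])

```text
clock: 8.55
eef_pos: [587.6, -97.4, 369.2]
tcp_rot: [1.571, 1.108, -3.088]
contact_force: [-0.9, -0.2, 0.6]
opening: 0.703
```

```bash
python3 - <<'E'
from h import *
st();p,t=lv(.42,0);goto(p,t)
p,d=save('wrist','w6')
s=cv2.imread('pics/w6.png')
save('scene','s6')
E
```

```text
8.55 press [-104.8  -84.1  369.2] F [-0.96 -0.15  0.62] q [-0.12  0.5   1.13 -0.08  1.97 -1.76] op 0.703 rotpress [-0.     0.     0.463]
shift [-49.4  -3.1 -99.5] turn [-0.0002  0.0023 -0.0003]
```

View pics/w6.png

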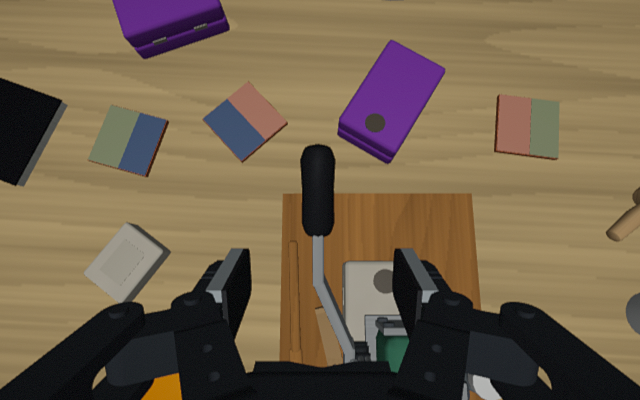

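View pics/s6.png

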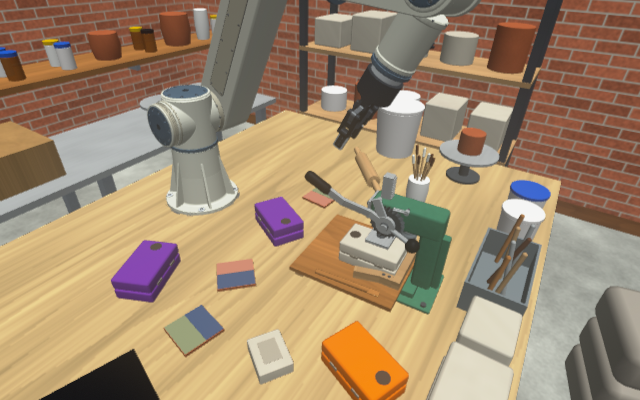

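The wrist view shows the grip at (318,190), well centred between the open fingers and running straight up the picture. A quick depth check before gripping.

```bash
python3 - <<'E'
from h import *
p=cv2.imread('pics/w6.png');d=np.load('pics/w6.npy');Q=pr(cloud('wrist',d).reshape(-1,3)).reshape(400,640,3)
m=(p.max(2)<60);roi=np.zeros_like(m);roi[140:240,295:345]=1;m&=roi&(Q[...,2]>200)
q=Q[m];print(m.sum(),np.median(q,0),np.percentile(q,[1,99],axis=0))
c=np.median(q[:,1]);k=abs(q[:,1]-c)<4;f=np.polyfit(q[k][:,0],q[k][:,2],1);a=np.arctan(-f[0]);print('angle',a,'c',c)
x=np.percentile(q[k][:,0],[2,98]).mean();z=np.polyval(f,x);xc,zc=x-13*np.sin(a),z-13*np.cos(a)
print(xc,zc,np.arctan2(zc-211,23-xc),np.hypot(zc-211,23-xc))
E
```

```text
2805 [-144.84039411  -88.17715972  300.46241824] [[-175.77412815 -100.10375575  283.04768504]
 [-112.98631836  -76.01197305  313.11674722]]
angle 0.1498985684624441 c -88.1771597242974
-146.35598215210152 290.78558383700073 0.44027105133924554 187.20894230488565
```

>>> step_arm([
  [-12, -2, -25, 0, 0, 0, 60],
  [-24, -3, -50, 0, 0, 0, 60],
  [-37, -4, -75, 0, 0, 0, 60],
  [-48.5, -4.5, -98, 0, 0, 0, 60],
  [-48.5, -4.5, -98, 0, 0, 0, 60],
  [-48.5, -4.5, -98, 0, 0, 0, 45],
  [-48.5, -4.5, -98, 0, 0, 0, 33],
  [-48.5, -4.5, -98, 0, 0, 0, 20],
], force=30)

```text
clock: 9.65
eef_pos: [539.3, -101.9, 272.7]
tcp_rot: [1.572, 1.11, -3.087]
contact_force: [-0.3, 0.9, 0.2]
opening: 0.239
```

```bash
python3 - <<'E'
from h import *
st();save('scene','s7');s=cv2.imread('pics/s7.png');cv2.imwrite('pics/s7z.png',cv2.resize(s[120:310,280:470],None,fx=4,fy=3,interpolation=cv2.INTER_CUBIC))
E
```

```text
9.65 press [-153.3  -85.9  272.7] F [-0.23  0.96  0.18] q [-0.13  0.46  1.38 -0.08  1.75 -1.75] op 0.239 rotpress [-0.     0.001  0.461]
```

View pics/s7z.png

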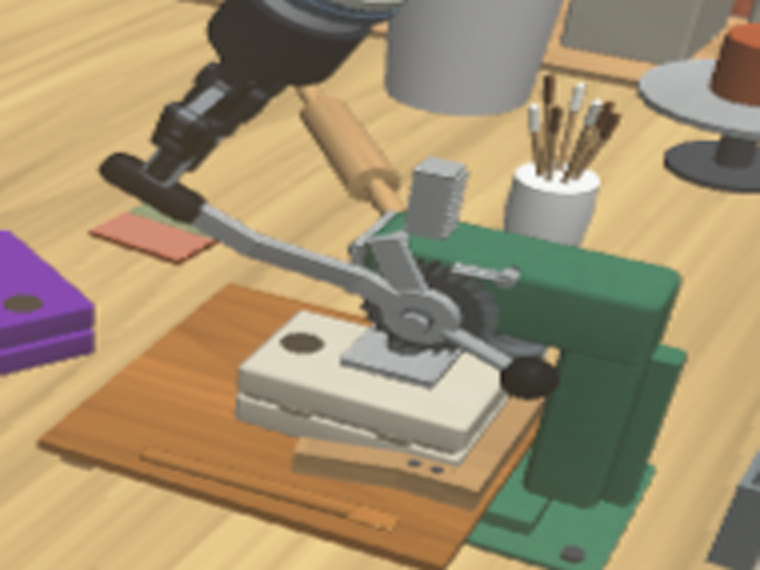

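The tips look only about halfway down the grip, and the opening (20.4 mm) just equals the command, so the hold is uncertain. I'll look closer.

```bash
python3 - <<'E'
from h import *
p,d=save('wrist','w7');Q=pr(cloud('wrist',d).reshape(-1,3)).reshape(400,640,3)
st()
for (u,v) in [(318,150),(318,170),(318,190),(318,200),(318,210),(318,220),(318,230)]: print(u,v,Q[v,u].round(1))
E
```

```text
9.75 press [-153.5  -85.9  272.4] F [-0.61 -0.07  0.01] q [-0.13  0.46  1.38 -0.08  1.75 -1.75] op 0.238 rotpress [-0.     0.     0.461]
318 150 [-292.8  -91.9   -0.6]
318 170 [-264.2  -91.8    1.3]
318 190 [-168.9  -88.2  312. ]
318 200 [-164.4  -88.2  312.5]
318 210 [-160.5  -88.2  309.6]
318 220 [-156.4  -88.2  307.5]
318 230 [-152.2  -88.2  306. ]
```

View pics/w7.png

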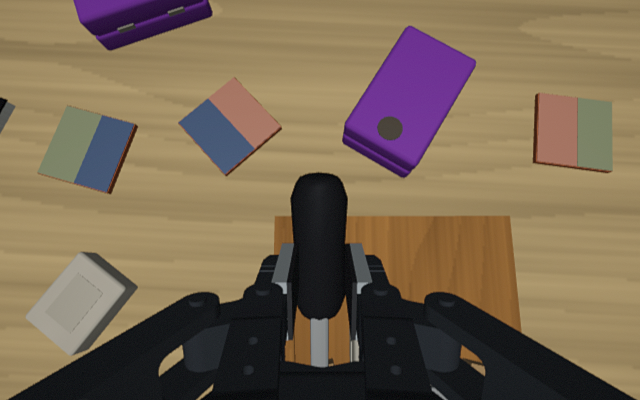

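The wrist view shows the grip held snugly between the pads (columns 292–348). I'll close fully and plan the stroke rows.

```bash
cat > plan.py <<'E'
from h import *
import sys
st();s=r.sense();Rc=R.from_euler('xyz',s['tcp_rot']).as_matrix()
x=(Rp.T@Rc)[:,0];g=pr(s['eef_pos'])-18.7*x
a=np.arctan2(g[2]-211,23-g[0]);F=s['contact_force']@Rp
tang=np.array([np.sin(a),0,np.cos(a)])  # grip moving up
print('a',a.round(3),'r',np.hypot(g[2]-211,23-g[0]).round(1),'Ftang',(F@tang).round(2),'Frad',(F@np.array([-np.cos(a),0,np.sin(a)])).round(2))
for b in map(float,sys.argv[1:]):
    p,t=lv(b,GY=-86);d=w(p)-s['eef_pos'];rv=R.from_matrix(orient(t)@Rc.T).as_rotvec()
    print(b,d.round(1).tolist(),rv.round(3).tolist())
E
python3 plan.py .43 .48 .53 .57 .6
```

```text
9.75 press [-153.5  -85.9  272.4] F [-0.61 -0.07  0.01] q [-0.13  0.46  1.38 -0.08  1.75 -1.75] op 0.238 rotpress [-0.     0.     0.461]
a 0.435 r 185.4 Ftang -0.25 Frad 0.56
0.43 [-0.2, -0.1, -0.9] [-0.0, 0.011, -0.0]
0.48 [3.3, 0.1, 7.8] [-0.002, 0.049, -0.0]
0.53 [7.1, 0.3, 16.2] [-0.004, 0.086, -0.0]
0.57 [10.5, 0.5, 22.8] [-0.006, 0.116, -0.0]
0.6 [13.2, 0.6, 27.7] [-0.007, 0.138, -0.0]
```

>>> step_arm([
  [0, 0, 0, 0, 0, 0, 8],
  [0, 0, 0, 0, 0, 0, 8],
  [3.3, 0.1, 7.8, -0.002, 0.049, 0, 8],
  [7.1, 0.3, 16.2, -0.004, 0.086, 0, 8],
  [10.5, 0.5, 22.8, -0.006, 0.116, 0, 8],
  [13.2, 0.6, 27.7, -0.007, 0.138, 0, 8],
  [13.2, 0.6, 27.7, -0.007, 0.138, 0, 8],
  [13.2, 0.6, 27.7, -0.007, 0.138, 0, 8],
], force=30)

```text
clock: 10.75
eef_pos: [552.1, -101.3, 299.9]
tcp_rot: [1.57, 0.971, -3.088]
contact_force: [0.2, -0.0, -0.8]
opening: 0.092
```

```bash
python3 plan.py .55 .45 .35 .25 .15 .05 -.05 -.15 -.25 -.35 -.45 -.52; python3 lev.py t8 | tail -4
```

```text
10.75 press [-140.5  -86.   299.9] F [ 0.15 -0.06 -0.78] q [-0.12  0.56  1.23 -0.1   1.94 -1.75] op 0.092 rotpress [-0.    -0.     0.599]
a 0.599 r 185.1 Ftang -0.55 Frad -0.56
0.55 [-4.2, -0.2, -8.0] [0.002, -0.037, -0.0]
0.45 [-11.9, -0.6, -25.0] [0.006, -0.112, -0.0]
0.35 [-17.8, -1.0, -42.6] [0.01, -0.187, -0.0]
0.25 [-22.0, -1.2, -60.8] [0.014, -0.261, -0.0]
0.15 [-24.3, -1.3, -79.3] [0.018, -0.336, -0.0]
0.05 [-24.8, -1.3, -98.0] [0.022, -0.411, -0.0]
-0.05 [-23.4, -1.3, -116.7] [0.026, -0.486, -0.0]
-0.15 [-20.1, -1.1, -135.2] [0.03, -0.561, -0.0]
-0.25 [-15.1, -0.8, -153.4] [0.034, -0.636, -0.0]
-0.35 [-8.2, -0.4, -170.9] [0.038, -0.711, -0.0]
-0.45 [0.4, 0.0, -187.8] [0.042, -0.786, -0.0]
-0.52 [7.3, 0.4, -199.0] [0.045, -0.838, -0.0]
10.75 press [-140.5  -86.   299.9] F [ 0.15 -0.06 -0.78] q [-0.12  0.56  1.23 -0.1   1.94 -1.75] op 0.092 rotpress [-0.    -0.     0.599]lev.py:8: RuntimeWarning: Mean of empty slice.
  q=Q[m];print(m.sum(),q.mean(0),np.percentile(q,[1,99],axis=0))
  ret = um.true_divide(
Traceback (most recent call last):
  File "lev.py", line 8, in <module>
    q=Q[m];print(m.sum(),q.mean(0),np.percentile(q,[1,99],axis=0))
                                   ~~~~~~~~~~~~~^^^^^^^^^^^^^^^^^
IndexError: index -1 is out of bounds for axis 0 with size 0
```

The opening fell to 8 mm, so the fingers slid off above the bar. I'll look.

```bash
python3 - <<'E'
from h import *
p,d=save('wrist','w8');save('scene','s8');s=cv2.imread('pics/s8.png');cv2.imwrite('pics/s8z.png',cv2.resize(s[120:310,280:470],None,fx=4,fy=3,interpolation=cv2.INTER_CUBIC))
E
```

```text
(no output)
```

View pics/w8.png

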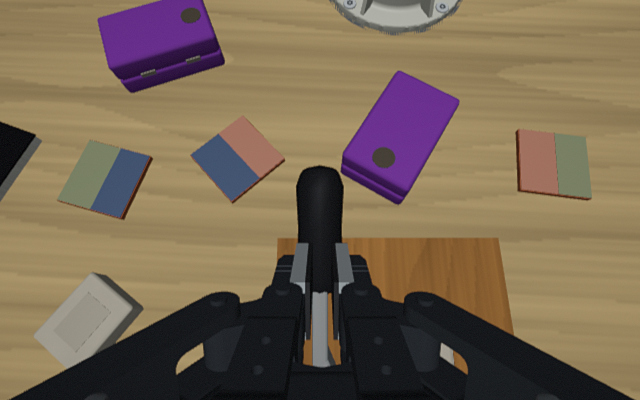

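View pics/s8z.png

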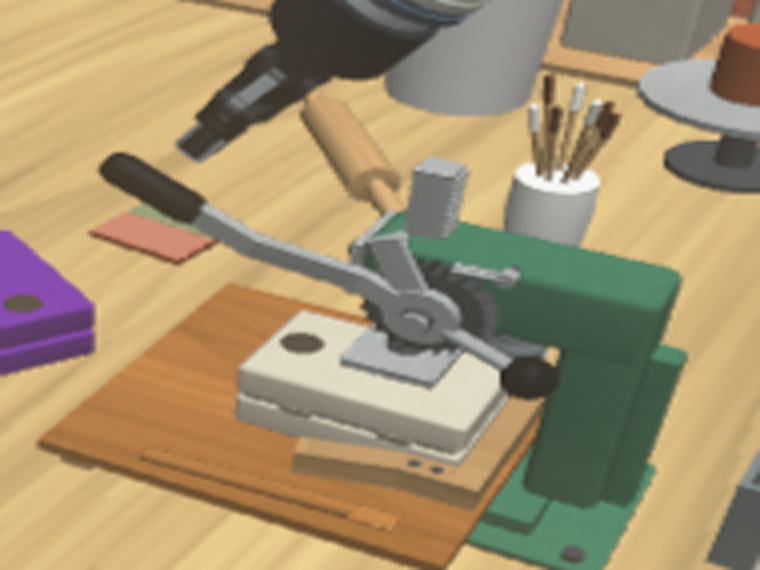

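Confirmed: the lever hasn't moved and the fingers are shut just above the grip (close-up tip at (195,150)). I'll project the TCP and the estimated grip axis into the scene image to find the offset.

```bash
cat >> h.py <<'E'
def proj(name,pp):
    ci=vision.camera_info(name);A=R.from_euler('xyz',ci['attitude']).as_matrix();c=(w(pp)-ci['origin'])@A;return (ci['K']@(c/c[2]))[:2]
E
python3 - <<'E'
from h import *
s=r.sense();tc=pr(s['eef_pos']);z=lambda p:((proj('scene',p)-[280,120])*[4,3]).round(0)
x=(Rp.T@R.from_euler('xyz',s['tcp_rot']).as_matrix())[:,0]
print('tcp in s8z',z(tc),'10mm back',z(tc-10*x))
print('s7 tcp',z([-153.5,-85.9,272.4]))
for a in(.35,.39,.43):
    print(a,'grip mid',z([23-185*np.cos(a),-85,211+185*np.sin(a)]),'end',z([23-221*np.cos(a),-85,211+221*np.sin(a)]),'inner',z([23-149*np.cos(a),-85,211+149*np.sin(a)]))
print('pivot',z([23,-85,211]))
p=cv2.imread('pics/s8z.png')
c=np.zeros(2)
E
```

```text
tcp in s8z [160. 174.] 10mm back [169. 167.]
s7 tcp [140. 200.]
0.35 grip mid [145. 199.] end [ 96. 174.] inner [194. 224.]
0.39 grip mid [149. 192.] end [101. 166.] inner [197. 218.]
0.43 grip mid [153. 186.] end [106. 158.] inner [201. 213.]
pivot [405. 331.]
```

```bash
python3 - <<'E'
from h import *
ci=vision.camera_info('wrist');T=np.linalg.inv(ci['tool_from_camera']);K=ci['K']
for x in (0,-10,-20,-30,-40):
    for zz in (0,10):
        c=T[:3,:3]@[x,0,zz]+T[:3,3];print(x,zz,(K@(c/c[2]))[:2].round(1),c[2].round(1))
d=np.load('pics/w8.npy')
for (u,v) in [(300,246),(342,246),(300,260),(342,260),(300,285),(290,262),(321,200),(321,230),(321,250),(321,280)]:
    c=np.array([(u-K[0,2])/K[0,0]*d[v,u],(v-K[1,2])/K[1,1]*d[v,u],d[v,u],1]);print(u,v,(ci['tool_from_camera']@c)[:3].round(1))
d=np.load('pics/s8.npy');Q=pr(cloud('scene',d).reshape(-1,3)).reshape(400,640,3)
s=r.sense();tc=pr(s['eef_pos']);M=(Rp.T@R.from_euler('xyz',s['tcp_rot']).as_matrix())
for (u,v) in [(328,170),(327,171),(330,168),(332,165),(325,171)]: print(u,v,Q[v,u].round(1),((Q[v,u]-tc)@M).round(1))
st()
E
```

```text
0 0 [323.1 234.1] 190.6
0 10 [341.8 234.1] 190.5
-10 0 [323.1 241.2] 180.9
-10 10 [342.9 241.2] 180.9
-20 0 [323.2 249.2] 171.3
-20 10 [344.  249.2] 171.3
-30 0 [323.3 258.1] 161.7
-30 10 [345.4 258.1] 161.7
-40 0 [323.4 268.1] 152.1
-40 10 [346.9 268.1] 152.0
300 246 [-42.4  11.2  -9.6]
342 246 [-42.7  11.3   7.6]
300 260 [-57.4  12.   -8.7]
342 260 [-56.5  11.5   6.9]
300 285 [-72.7  10.2  -7.9]
290 262 [-48.8   7.  -13.3]
321 200 [ 1.5 18.5 -1.1]
321 230 [ 0.3  2.2 -1.1]
321 250 [-1.5 -8.5 -1.1]
321 280 [ -5.  -24.5  -1.1]
328 170 [-111.6 -103.4  338.4] [-48.   -2.3 -17.4]
327 171 [-114.8 -101.9  334.2] [-42.7  -2.  -15.9]
330 168 [-106.5 -104.2  345.3] [-56.5  -2.6 -18.2]
332 165 [-104.1  -99.9  351.5] [-63.   -1.1 -13.9]
325 171 [-3.976e+02  4.328e+02 -3.000e-01] [393.   42.6 518.9]
10.9 press [-140.5  -86.   300.1] F [-0.48  0.48  0.39] q [-0.12  0.56  1.23 -0.1   1.94 -1.75] op 0.096 rotpress [-0.     0.     0.599]
```

The wrist and scene cameras agree that the fingertips are about 40 mm behind the stated TCP, and the offset I saw in the push fits this. I'll grasp with the TCP 60 mm past the bar axis instead.

```bash
sed -i 's/18\.7-back/60-back/' h.py; sed -i 's/18\.7\*x/60*x/; s/GY=-86/GY=-87/' plan.py; python3 - <<'E'
from h import *
for b in(35,0):
    p,t=lv(.43,b,GY=-87);print(t);goto(p,t)
E
```

```text
-0.47250000000000003
shift [-15.9  -1.8 -34.3] turn [ 0.0067 -0.1266 -0.0004]
-0.47250000000000003
shift [-31.8  -2.7 -65.4] turn [ 0.0067 -0.1266 -0.0004]
```

>>> step_arm([
  [0, 0, 0, 0, 0, 0, 60],
  [0, 0, 0, 0.004, -0.06, 0, 60],
  [0, -1, 0, 0.007, -0.127, 0, 60],
  [-8, -1.5, -17, 0.007, -0.127, 0, 60],
  [-16, -1.8, -34, 0.007, -0.127, 0, 60],
  [-24, -2.2, -50, 0.007, -0.127, 0, 60],
  [-32, -2.7, -65, 0.007, -0.127, 0, 60],
  [-32, -2.7, -65, 0.007, -0.127, 0, 60],
], force=35)

```text
clock: 11.9
eef_pos: [519.0, -104.0, 234.2]
tcp_rot: [1.569, 1.096, -3.089]
contact_force: [0.6, 0.8, 0.1]
opening: 0.7
```

```bash
python3 - <<'E'
from h import *
st();p,d=save('wrist','w9');save('scene','s9');s=cv2.imread('pics/s9.png');cv2.imwrite('pics/s9z.png',cv2.resize(s[120:310,280:470],None,fx=4,fy=3,interpolation=cv2.INTER_CUBIC))
E
```

```text
11.9 press [-173.7  -86.9  234.2] F [0.66 0.75 0.05] q [-0.14  0.47  1.46 -0.09  1.68 -1.75] op 0.7 rotpress [-0.    -0.001  0.474]
```

View pics/w9.png

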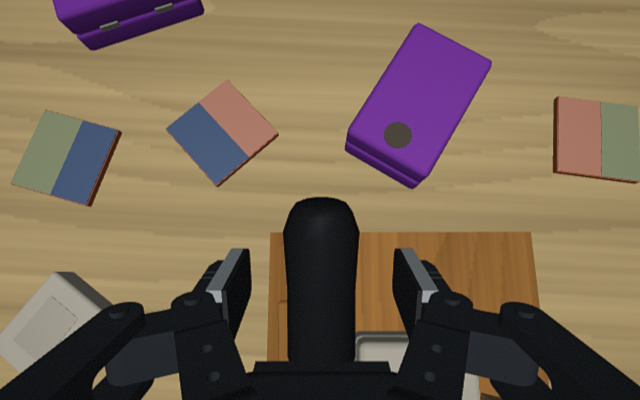

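View pics/s9z.png

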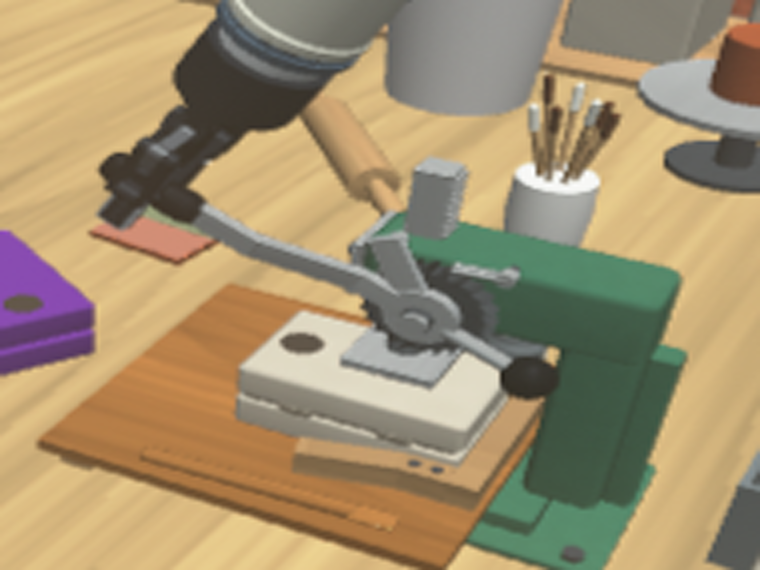

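Now the fingers clearly straddle the grip: tip at (115,225) in the close-up, below the bar, and the bar is centred at column 321 in the wrist view. Closing.

>>> step_arm([
  [0, 0, 0, 0, 0, 0, 40],
  [0, 0, 0, 0, 0, 0, 30],
  [0, 0, 0, 0, 0, 0, 22],
  [0, 0, 0, 0, 0, 0, 15],
  [0, 0, 0, 0, 0, 0, 15],
  [0, 0, 0, 0, 0, 0, 15],
  [0, 0, 0, 0, 0, 0, 15],
  [0, 0, 0, 0, 0, 0, 15],
], force=35)

```text
clock: 13.0
eef_pos: [520.5, -104.1, 235.4]
tcp_rot: [1.571, 1.099, -3.088]
contact_force: [2.8, -1.3, 0.7]
opening: 0.286
```

```bash
python3 plan.py .43 .48 .53 .57 .6
```

```text
13.0 press [-172.2  -87.1  235.4] F [ 2.7  -1.45  0.69] q [-0.14  0.47  1.46 -0.09  1.68 -1.75] op 0.286 rotpress [-0.    -0.     0.471]
a 0.434 r 185.1 Ftang 1.76 Frad -2.16
0.43 [-0.3, 0.1, -0.7] [-0.0, 0.001, -0.0]
0.48 [1.8, 0.2, 8.7] [-0.002, 0.039, -0.0]
0.53 [4.3, 0.4, 17.9] [-0.004, 0.076, -0.0]
0.57 [6.7, 0.5, 25.2] [-0.006, 0.106, -0.0]
0.6 [8.6, 0.6, 30.6] [-0.007, 0.128, -0.0]
```

>>> step_arm([
  [1, 0.1, 4, -0.001, 0.02, 0, 15],
  [1.8, 0.2, 8.7, -0.002, 0.039, 0, 15],
  [3, 0.3, 13, -0.003, 0.057, 0, 15],
  [4.3, 0.4, 18, -0.004, 0.076, 0, 15],
  [6.7, 0.5, 25, -0.006, 0.106, 0, 15],
  [8.6, 0.6, 30.6, -0.007, 0.128, 0, 15],
  [8.6, 0.6, 30.6, -0.007, 0.128, 0, 15],
  [8.6, 0.6, 30.6, -0.007, 0.128, 0, 15],
], force=35)

```text
clock: 14.0
eef_pos: [529.3, -103.6, 266.1]
tcp_rot: [1.571, 0.972, -3.087]
contact_force: [-0.2, -2.3, 0.4]
opening: 0.286
```

```bash
python3 plan.py .55 .48 .41 .34 .27 .2 .13 .06; python3 - <<'E'
from h import *
save('scene','s10');s=cv2.imread('pics/s10.png');cv2.imwrite('pics/s10z.png',cv2.resize(s[120:310,280:470],None,fx=4,fy=3,interpolation=cv2.INTER_CUBIC))
E
```

```text
14.0 press [-163.4  -87.1  266.1] F [-0.36 -2.24  0.4 ] q [-0.13  0.54  1.33 -0.11  1.86 -1.75] op 0.286 rotpress [-0.     0.     0.599]
a 0.601 r 185.0 Ftang 0.13 Frad 0.52
0.55 [-3.3, -0.0, -9.1] [0.002, -0.036, -0.0]
0.48 [-7.0, -0.2, -22.0] [0.005, -0.089, -0.0]
0.41 [-9.7, -0.4, -35.2] [0.008, -0.141, -0.0]
0.34 [-11.6, -0.5, -48.5] [0.011, -0.194, -0.0]
0.27 [-12.6, -0.5, -62.1] [0.013, -0.246, -0.0]
0.2 [-12.6, -0.5, -75.7] [0.016, -0.298, -0.0]
0.13 [-11.7, -0.5, -89.3] [0.019, -0.351, -0.0]
0.06 [-9.9, -0.4, -102.9] [0.022, -0.403, -0.0]
```

View pics/s10z.png

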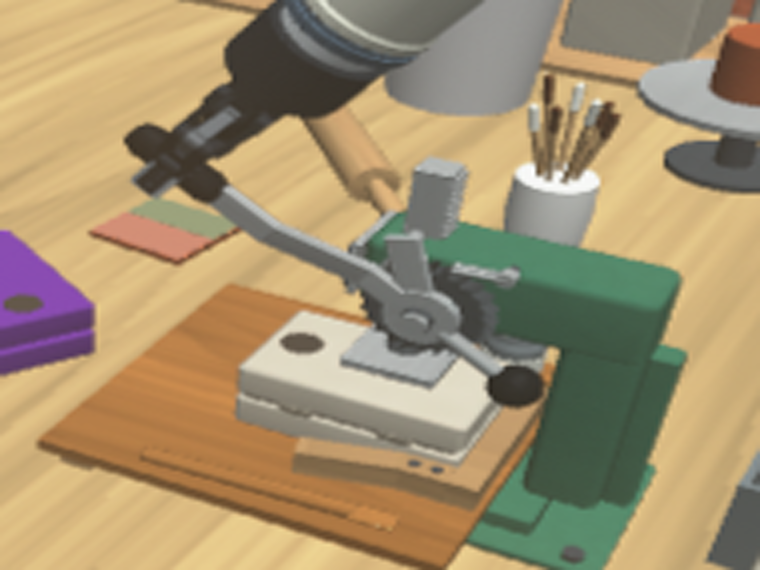

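The lever has risen with the gripper, with the grip end at (145,140) and the bar moved. Now the first down-stroke.

>>> step_arm([
  [-3.3, 0, -9, 0.002, -0.036, 0, 15],
  [-7, -0.2, -22, 0.005, -0.089, 0, 15],
  [-9.7, -0.4, -35, 0.008, -0.141, 0, 15],
  [-11.6, -0.5, -48.5, 0.011, -0.194, 0, 15],
  [-12.6, -0.5, -62, 0.013, -0.246, 0, 15],
  [-12.6, -0.5, -75.7, 0.016, -0.298, 0, 15],
  [-11.7, -0.5, -89.3, 0.019, -0.351, 0, 15],
  [-10, -0.4, -103, 0.022, -0.403, 0, 15],
], force=35)

```text
clock: 15.05
eef_pos: [519.6, -104.2, 163.8]
tcp_rot: [1.574, 1.379, -3.085]
contact_force: [-1.2, -2.8, 4.3]
opening: 0.285
```

```bash
python3 plan.py  0 -.07 -.14 -.21 -.28 -.35 -.42 -.48
```

```text
15.05 press [-173.1  -87.2  163.8] F [-1.32 -2.76  4.3 ] q [-0.17  0.35  1.73 -0.05  1.25 -1.78] op 0.285 rotpress [-0.     0.001  0.191]
a 0.063 r 185.0 Ftang 4.21 Frad 1.59
0.0 [2.1, 0.3, -12.2] [0.003, -0.041, -0.0]
-0.07 [5.7, 0.5, -25.5] [0.006, -0.094, -0.0]
-0.14 [10.1, 0.7, -38.6] [0.008, -0.146, -0.0]
-0.21 [15.5, 1.0, -51.4] [0.011, -0.199, -0.0]
-0.28 [21.8, 1.4, -63.8] [0.014, -0.251, -0.0]
-0.35 [29.0, 1.7, -75.9] [0.017, -0.303, -0.0]
-0.42 [36.9, 2.2, -87.5] [0.02, -0.356, -0.0]
-0.48 [44.4, 2.6, -96.9] [0.022, -0.401, -0.0]
```

>>> step_arm([
  [2.1, 0.3, -12, 0.003, -0.041, 0, 15],
  [5.7, 0.5, -25.5, 0.006, -0.094, 0, 15],
  [10, 0.7, -38.6, 0.008, -0.146, 0, 15],
  [15.5, 1, -51.4, 0.011, -0.199, 0, 15],
  [21.8, 1.4, -63.8, 0.014, -0.251, 0, 15],
  [29, 1.7, -76, 0.017, -0.303, 0, 15],
  [37, 2.2, -87.5, 0.02, -0.356, 0, 15],
  [44.4, 2.6, -97, 0.022, -0.401, 0, 15],
], force=35)

```text
clock: 16.05
eef_pos: [564.4, -101.8, 67.3]
tcp_rot: [-1.572, 1.358, 0.051]
contact_force: [-2.6, -0.4, 2.5]
opening: 0.287
```

```bash
cat > foot.py <<'E'
from h import *
import sys
n=sys.argv[1]
p,d=save('scene',n);s=cv2.imread('pics/%s.png'%n);cv2.imwrite('pics/%sz.png'%n,cv2.resize(s[120:310,280:470],None,fx=4,fy=3,interpolation=cv2.INTER_CUBIC))
Q=pr(cloud('scene',d).reshape(-1,3)).reshape(400,640,3)
m=(abs(Q[...,0])<30)&(Q[...,1]<-12)&(Q[...,1]>-36)&(Q[...,2]>100)&(Q[...,2]<150)&(np.abs(p[...,0].astype(int)-p[...,2])<25)
h=np.histogram(Q[m][:,2],bins=np.arange(100,150,2));print(m.sum(),[(int(b),int(c)) for b,c in zip(h[1],h[0]) if c])
E
python3 plan.py -.53 -.57;python3 foot.py s11
```

```text
16.05 press [-128.2  -87.1   67.3] F [-2.66 -0.28  2.46] q [-0.22  0.34  2.02  0.1   0.58 -1.92] op 0.287 rotpress [ 0.     0.    -0.213]
a -0.478 r 184.7 Ftang 3.41 Frad 1.23
-0.53 [6.3, 0.5, -8.0] [0.002, -0.034, 0.0]
-0.57 [11.9, 0.8, -13.9] [0.004, -0.064, 0.0]
215 [(106, 1), (108, 5), (110, 9), (112, 12), (114, 17), (116, 27), (118, 86), (120, 30), (122, 2), (124, 5), (126, 1), (128, 6), (130, 1), (132, 3), (134, 2), (136, 1), (138, 5), (144, 2)]
```

View pics/s11z.png

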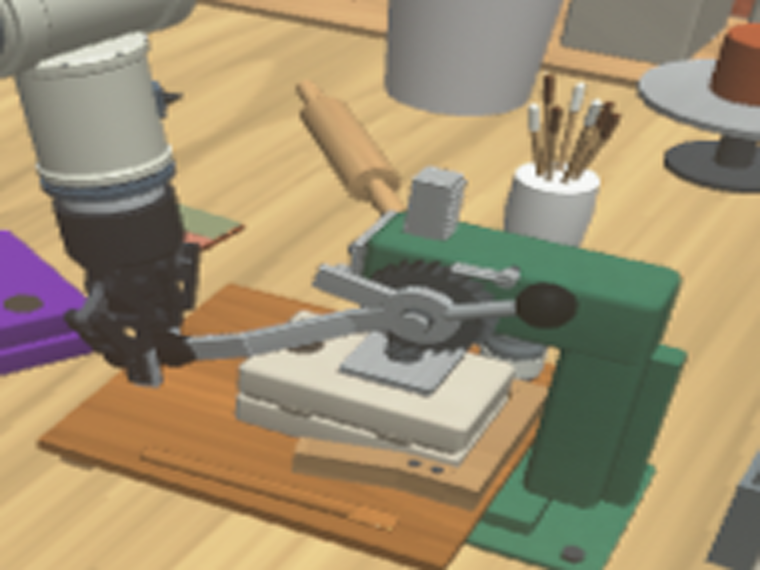

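The foot is down about 9 mm (top now about 118.5) and almost on the mould, with the stroke still free (3.4 N). Up-stroke next.

```bash
python3 plan.py -.42 -.35 -.28 -.2 -.12 -.04 .04 .12
```

```text
16.1 press [-127.8  -87.1   66.6] F [ 2.18 -4.   -0.57] q [-0.22  0.34  2.02  0.11  0.57 -1.92] op 0.284 rotpress [ 0.001  0.    -0.216]
a -0.483 r 184.7 Ftang -1.52 Frad -1.66
-0.42 [-8.3, -0.3, 9.8] [-0.002, 0.051, 0.001]
-0.35 [-16.3, -0.7, 21.3] [-0.005, 0.103, 0.001]
-0.28 [-23.4, -1.1, 33.4] [-0.008, 0.155, 0.001]
-0.2 [-30.5, -1.5, 47.6] [-0.011, 0.215, 0.001]
-0.12 [-36.5, -1.8, 62.3] [-0.014, 0.275, 0.001]
-0.04 [-41.2, -2.1, 77.4] [-0.017, 0.335, 0.001]
0.04 [-44.8, -2.3, 92.7] [-0.021, 0.395, 0.001]
0.12 [-47.1, -2.4, 108.2] [-0.024, 0.455, 0.001]
```

>>> step_arm([
  [-8.3, -0.3, 9.8, -0.002, 0.051, 0, 15],
  [-16.3, -0.7, 21.3, -0.005, 0.103, 0, 15],
  [-23.4, -1.1, 33.4, -0.008, 0.155, 0, 15],
  [-30.5, -1.5, 47.6, -0.011, 0.215, 0, 15],
  [-36.5, -1.8, 62.3, -0.014, 0.275, 0, 15],
  [-41.2, -2.1, 77.4, -0.017, 0.335, 0, 15],
  [-44.8, -2.3, 92.7, -0.021, 0.395, 0, 15],
  [-47, -2.4, 108, -0.024, 0.455, 0, 15],
])

```text
clock: 17.1
eef_pos: [517.8, -104.3, 175.5]
tcp_rot: [1.575, 1.329, -3.085]
contact_force: [2.7, -3.9, -6.0]
opening: 0.287
```

```bash
python3 plan.py .19 .26 .33 .4 .47 .54 .6
```

```text
17.1 press [-175.   -87.2  175.5] F [ 2.44 -4.03 -5.95] q [-0.16  0.37  1.68 -0.05  1.33 -1.77] op 0.287 rotpress [0.001 0.001 0.242]
a 0.123 r 185.0 Ftang -5.61 Frad -3.15
0.19 [-1.0, 0.1, 13.0] [-0.002, 0.051, 0.001]
0.26 [-1.1, 0.1, 26.6] [-0.004, 0.103, 0.001]
0.33 [-0.3, 0.2, 40.1] [-0.007, 0.155, 0.001]
0.4 [1.4, 0.3, 53.5] [-0.01, 0.208, 0.001]
0.47 [4.1, 0.4, 66.7] [-0.013, 0.26, 0.001]
0.54 [7.6, 0.6, 79.6] [-0.016, 0.313, 0.001]
0.6 [11.4, 0.8, 90.5] [-0.018, 0.358, 0.001]
```

>>> step_arm([
  [-1, 0.1, 13, -0.002, 0.051, 0, 15],
  [-1.1, 0.1, 26.6, -0.004, 0.103, 0, 15],
  [-0.3, 0.2, 40, -0.007, 0.155, 0, 15],
  [1.4, 0.3, 53.5, -0.01, 0.208, 0, 15],
  [4.1, 0.4, 66.7, -0.013, 0.26, 0, 15],
  [7.6, 0.6, 79.6, -0.016, 0.313, 0, 15],
  [11.4, 0.8, 90.5, -0.018, 0.358, 0, 15],
  [11.4, 0.8, 90.5, -0.018, 0.358, 0, 15],
])

```text
clock: 18.1
eef_pos: [529.3, -103.6, 266.2]
tcp_rot: [1.572, 0.969, -3.088]
contact_force: [-0.6, -3.3, 0.3]
opening: 0.281
```

```bash
python3 plan.py .55 .48 .41 .34 .27 .2 .13 .06; python3 foot.py s12
```

```text
18.1 press [-163.4  -87.1  266.2] F [-0.8  -3.23  0.33] q [-0.13  0.54  1.33 -0.11  1.86 -1.75] op 0.281 rotpress [0.001 0.001 0.601]
a 0.602 r 184.9 Ftang -0.18 Frad 0.84
0.55 [-3.3, -0.1, -9.3] [0.003, -0.039, 0.001]
0.48 [-7.0, -0.3, -22.1] [0.006, -0.091, 0.001]
0.41 [-9.8, -0.4, -35.3] [0.008, -0.144, 0.001]
0.34 [-11.6, -0.5, -48.6] [0.011, -0.196, 0.001]
0.27 [-12.6, -0.6, -62.2] [0.014, -0.248, 0.001]
0.2 [-12.6, -0.6, -75.8] [0.017, -0.301, 0.001]
0.13 [-11.7, -0.5, -89.4] [0.02, -0.353, 0.001]
0.06 [-9.9, -0.4, -103.0] [0.022, -0.406, 0.001]
217 [(106, 1), (108, 3), (110, 9), (112, 12), (114, 17), (116, 30), (118, 82), (120, 34), (122, 1), (124, 5), (126, 1), (128, 6), (130, 1), (132, 7), (136, 5), (138, 1), (140, 1), (142, 1)]
```

>>> step_arm([
  [-3.3, -0.1, -9.3, 0.003, -0.039, 0, 15],
  [-7, -0.3, -22, 0.006, -0.091, 0, 15],
  [-9.8, -0.4, -35.3, 0.008, -0.144, 0, 15],
  [-11.6, -0.5, -48.6, 0.011, -0.196, 0, 15],
  [-12.6, -0.6, -62.2, 0.014, -0.248, 0, 15],
  [-12.6, -0.6, -75.8, 0.017, -0.301, 0, 15],
  [-11.7, -0.5, -89.4, 0.02, -0.353, 0, 15],
  [-9.9, -0.4, -103, 0.022, -0.406, 0, 15],
])

```text
clock: 19.15
eef_pos: [519.9, -104.2, 163.9]
tcp_rot: [1.576, 1.383, -3.084]
contact_force: [1.1, -2.2, 6.3]
opening: 0.288
```

```bash
python3 plan.py 0.02 -.02 -.06 -.1 -.14 -.17 -.2 -.23; python3 foot.py s13
```

```text
19.15 press [-172.8  -87.2  163.9] F [ 0.99 -2.3   6.35] q [-0.17  0.35  1.73 -0.04  1.25 -1.78] op 0.288 rotpress [0.001 0.001 0.188]
a 0.064 r 184.9 Ftang 6.4 Frad -0.58
0.02 [0.9, 0.2, -8.4] [0.002, -0.023, 0.001]
-0.02 [2.7, 0.3, -16.1] [0.004, -0.053, 0.001]
-0.06 [4.8, 0.5, -23.7] [0.005, -0.083, 0.001]
-0.1 [7.2, 0.6, -31.2] [0.007, -0.113, 0.001]
-0.14 [9.9, 0.7, -38.7] [0.009, -0.143, 0.001]
-0.17 [12.1, 0.8, -44.2] [0.01, -0.165, 0.001]
-0.2 [14.4, 1.0, -49.7] [0.011, -0.188, 0.001]
-0.23 [17.0, 1.1, -55.1] [0.012, -0.21, 0.001]
214 [(106, 5), (108, 8), (110, 13), (112, 16), (114, 19), (116, 79), (118, 43), (120, 8), (122, 1), (124, 2), (126, 3), (128, 1), (130, 3), (132, 4), (134, 3), (136, 1), (138, 1), (140, 1), (144, 3)]
```

>>> step_arm([
  [0.9, 0.2, -8.4, 0.002, -0.023, 0, 15],
  [2.7, 0.3, -16, 0.004, -0.053, 0, 15],
  [4.8, 0.5, -23.7, 0.005, -0.083, 0, 15],
  [7.2, 0.6, -31.2, 0.007, -0.113, 0, 15],
  [9.9, 0.7, -38.7, 0.009, -0.143, 0, 15],
  [12, 0.8, -44.2, 0.01, -0.165, 0, 15],
  [14.4, 1, -49.7, 0.011, -0.188, 0, 15],
  [17, 1.1, -55, 0.012, -0.21, 0, 15],
])

```text
clock: 20.2
eef_pos: [537.3, -103.3, 109.1]
tcp_rot: [-1.591, 1.542, 0.031]
contact_force: [-3.3, -3.0, 7.9]
opening: 0.284
```

```bash
python3 plan.py -.26 -.29 -.32 -.34 -.36 -.38 -.4 -.42; python3 foot.py s14
```

```text
20.2 press [-155.3  -87.2  109.1] F [-3.49 -2.83  7.86] q [-0.2   0.32  1.9   0.01  0.89 -1.82] op 0.284 rotpress [ 0.002  0.001 -0.028]
a -0.229 r 184.9 Ftang 8.44 Frad 1.61
-0.26 [2.2, 0.3, -5.6] [0.001, -0.017, 0.002]
-0.29 [5.1, 0.5, -10.8] [0.003, -0.039, 0.002]
-0.32 [8.1, 0.6, -16.0] [0.004, -0.062, 0.002]
-0.34 [10.2, 0.7, -19.4] [0.005, -0.077, 0.002]
-0.36 [12.3, 0.9, -22.8] [0.005, -0.092, 0.002]
-0.38 [14.6, 1.0, -26.1] [0.006, -0.106, 0.002]
-0.4 [16.9, 1.1, -29.4] [0.007, -0.121, 0.002]
-0.42 [19.2, 1.2, -32.7] [0.008, -0.136, 0.002]
220 [(106, 1), (108, 7), (110, 19), (112, 13), (114, 23), (116, 79), (118, 44), (120, 5), (122, 4), (126, 3), (128, 2), (130, 2), (132, 2), (134, 2), (136, 3), (138, 5), (140, 2), (142, 4)]
```

The foot now stays put and the stroke takes 8.4 N (about 90 N clamping). Continuing gently.

>>> step_arm([
  [2.2, 0.3, -5.6, 0.001, -0.017, 0, 15],
  [5.1, 0.5, -10.8, 0.003, -0.039, 0, 15],
  [8.1, 0.6, -16, 0.004, -0.062, 0, 15],
  [10.2, 0.7, -19.4, 0.005, -0.077, 0, 15],
  [12.3, 0.9, -22.8, 0.005, -0.092, 0, 15],
  [14.6, 1, -26, 0.006, -0.106, 0, 15],
  [16.9, 1.1, -29.4, 0.007, -0.121, 0, 15],
  [19.2, 1.2, -32.7, 0.008, -0.136, 0, 15],
])

```text
clock: 21.25
eef_pos: [556.8, -102.2, 77.1]
tcp_rot: [-1.57, 1.403, 0.052]
contact_force: [-5.4, -2.8, 9.0]
opening: 0.286
```

```bash
python3 plan.py -.44 -.46 -.48 -.5 -.52 -.54 -.55 -.56; python3 foot.py s15
```

```text
21.25 press [-135.9  -87.1   77.1] F [-5.57 -2.5   8.95] q [-0.21  0.33  1.99  0.07  0.66 -1.89] op 0.286 rotpress [ 0.003  0.    -0.168]
a -0.417 r 184.7 Ftang 10.44 Frad 1.47
-0.44 [2.2, 0.2, -3.9] [0.001, -0.012, 0.003]
-0.46 [4.7, 0.4, -7.1] [0.001, -0.027, 0.003]
-0.48 [7.3, 0.5, -10.2] [0.002, -0.042, 0.003]
-0.5 [9.9, 0.7, -13.2] [0.003, -0.057, 0.003]
-0.52 [12.6, 0.8, -16.3] [0.004, -0.072, 0.003]
-0.54 [15.3, 0.9, -19.2] [0.004, -0.087, 0.003]
-0.55 [16.7, 1.0, -20.7] [0.005, -0.094, 0.003]
-0.56 [18.1, 1.1, -22.2] [0.005, -0.102, 0.003]
226 [(104, 1), (106, 3), (108, 12), (110, 12), (112, 12), (114, 23), (116, 76), (118, 52), (120, 4), (122, 3), (124, 4), (126, 2), (128, 3), (130, 2), (132, 2), (134, 3), (136, 2), (138, 2), (140, 5), (142, 3)]
```

View pics/s15z.png

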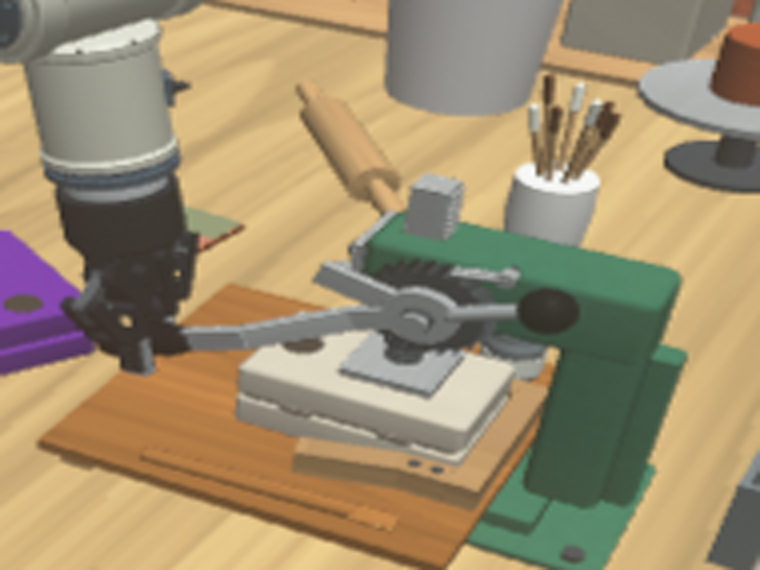

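>>> step_arm([
  [2.2, 0.2, -3.9, 0.001, -0.012, 0.003, 15],
  [4.7, 0.4, -7.1, 0.001, -0.027, 0.003, 15],
  [7.3, 0.5, -10.2, 0.002, -0.042, 0.003, 15],
  [9.9, 0.7, -13.2, 0.003, -0.057, 0.003, 15],
  [12.6, 0.8, -16.3, 0.004, -0.072, 0.003, 15],
  [15.3, 0.9, -19.2, 0.004, -0.087, 0.003, 15],
  [16.7, 1, -20.7, 0.005, -0.094, 0.003, 15],
  [18, 1.1, -22.2, 0.005, -0.102, 0.003, 15],
])

```text
clock: 22.3
eef_pos: [575.0, -101.2, 55.8]
tcp_rot: [-1.572, 1.298, 0.052]
contact_force: [-5.4, -2.3, 9.6]
opening: 0.285
```

```bash
python3 plan.py -.5 -.44 -.37 -.3 -.22 -.14 -.06 .02
```

```text
22.3 press [-117.6  -87.1   55.8] F [-5.5  -2.    9.61] q [-0.22  0.35  2.05  0.16  0.48 -1.98] op 0.285 rotpress [ 0.     0.    -0.273]
a -0.556 r 184.6 Ftang 11.07 Frad -0.4
-0.5 [-8.3, -0.3, 8.0] [-0.002, 0.048, 0.0]
-0.44 [-16.0, -0.7, 17.3] [-0.005, 0.093, 0.0]
-0.37 [-24.2, -1.2, 28.8] [-0.007, 0.145, 0.0]
-0.3 [-31.6, -1.6, 40.7] [-0.01, 0.198, 0.0]
-0.22 [-38.9, -2.0, 54.8] [-0.013, 0.258, 0.0]
-0.14 [-45.2, -2.3, 69.4] [-0.017, 0.318, 0.0]
-0.06 [-50.2, -2.6, 84.4] [-0.02, 0.378, 0.0]
0.02 [-54.1, -2.8, 99.7] [-0.023, 0.437, 0.0]
```

>>> step_arm([
  [-8.3, -0.3, 8, -0.002, 0.048, 0, 15],
  [-16, -0.7, 17.3, -0.005, 0.093, 0, 15],
  [-24.2, -1.2, 28.8, -0.007, 0.145, 0, 15],
  [-31.6, -1.6, 40.7, -0.01, 0.198, 0, 15],
  [-38.9, -2, 54.8, -0.013, 0.258, 0, 15],
  [-45.2, -2.3, 69.4, -0.017, 0.318, 0, 15],
  [-50.2, -2.6, 84.4, -0.02, 0.378, 0, 15],
  [-54, -2.8, 99.7, -0.023, 0.437, 0, 15],
])

```text
clock: 23.3
eef_pos: [521.0, -104.1, 156.3]
tcp_rot: [1.575, 1.406, -3.084]
contact_force: [4.3, -3.1, -4.8]
opening: 0.281
```

```bash
python3 plan.py .09 .16 .23 .3 .38 .46 .53 .58
```

```text
23.3 press [-171.7  -87.2  156.3] F [ 4.1  -3.28 -4.79] q [-0.17  0.35  1.75 -0.04  1.21 -1.78] op 0.281 rotpress [0.001 0.001 0.165]
a 0.024 r 185.0 Ftang -4.69 Frad -4.21
0.09 [-2.5, 0.0, 12.7] [-0.002, 0.053, 0.001]
0.16 [-3.9, -0.0, 26.3] [-0.005, 0.105, 0.001]
0.23 [-4.4, -0.1, 40.0] [-0.008, 0.158, 0.001]
0.3 [-4.0, -0.0, 53.5] [-0.01, 0.21, 0.001]
0.38 [-2.4, 0.0, 68.9] [-0.014, 0.27, 0.001]
0.46 [0.5, 0.2, 84.0] [-0.017, 0.33, 0.001]
0.53 [3.9, 0.4, 97.0] [-0.02, 0.382, 0.001]
0.58 [6.8, 0.5, 106.1] [-0.022, 0.42, 0.001]
```

>>> step_arm([
  [-2.5, 0, 12.7, -0.002, 0.053, 0.001, 15],
  [-3.9, 0, 26.3, -0.005, 0.105, 0.001, 15],
  [-4.4, -0.1, 40, -0.008, 0.158, 0.001, 15],
  [-4, 0, 53.5, -0.01, 0.21, 0.001, 15],
  [-2.4, 0, 69, -0.014, 0.27, 0.001, 15],
  [0.5, 0.2, 84, -0.017, 0.33, 0.001, 15],
  [3.9, 0.4, 97, -0.02, 0.382, 0.001, 15],
  [6.8, 0.5, 106, -0.022, 0.42, 0.001, 15],
])

```text
clock: 24.3
eef_pos: [527.7, -103.7, 262.3]
tcp_rot: [1.572, 0.985, -3.087]
contact_force: [0.7, -3.3, -6.2]
opening: 0.288
```

```bash
python3 plan.py .57 .54 .51 .48 .45 .42 .39 .36; python3 foot.py s16
```

```text
24.3 press [-165.   -87.1  262.3] F [ 0.48 -3.29 -6.24] q [-0.13  0.53  1.34 -0.1   1.84 -1.75] op 0.288 rotpress [-0.     0.001  0.586]
a 0.579 r 185.0 Ftang -4.96 Frad -3.82
0.57 [-0.5, 0.1, -1.7] [0.001, -0.009, -0.0]
0.54 [-2.3, -0.0, -7.2] [0.002, -0.031, -0.0]
0.51 [-3.9, -0.1, -12.7] [0.004, -0.054, -0.0]
0.48 [-5.4, -0.2, -18.2] [0.005, -0.076, -0.0]
0.45 [-6.7, -0.2, -23.8] [0.006, -0.098, -0.0]
0.42 [-7.8, -0.3, -29.5] [0.007, -0.121, -0.0]
0.39 [-8.8, -0.3, -35.2] [0.008, -0.143, -0.0]
0.36 [-9.6, -0.4, -40.9] [0.01, -0.166, -0.0]
220 [(106, 3), (108, 9), (110, 12), (112, 12), (114, 20), (116, 88), (118, 37), (120, 7), (122, 4), (124, 4), (128, 1), (130, 2), (132, 5), (134, 2), (136, 3), (138, 2), (140, 2), (142, 6), (144, 1)]
```

>>> step_arm([
  [-0.5, 0.1, -1.7, 0.001, -0.009, 0, 15],
  [-2.3, 0, -7.2, 0.002, -0.031, 0, 15],
  [-3.9, -0.1, -12.7, 0.004, -0.054, 0, 15],
  [-5.4, -0.2, -18.2, 0.005, -0.076, 0, 15],
  [-6.7, -0.2, -23.8, 0.006, -0.098, 0, 15],
  [-7.8, -0.3, -29.5, 0.007, -0.121, 0, 15],
  [-8.8, -0.3, -35.2, 0.008, -0.143, 0, 15],
  [-9.6, -0.4, -41, 0.01, -0.166, 0, 15],
])

```text
clock: 25.35
eef_pos: [518.3, -104.2, 221.8]
tcp_rot: [1.571, 1.151, -3.088]
contact_force: [0.1, -4.0, 5.5]
opening: 0.283
```

```bash
python3 plan.py .34 .32 .3 .28 .26 .24 .22 .20
```

```text
25.35 press [-174.4  -87.1  221.8] F [-0.1  -4.03  5.48] q [-0.14  0.44  1.51 -0.08  1.6  -1.75] op 0.283 rotpress [-0.    0.    0.42]
a 0.362 r 185.0 Ftang 5.08 Frad 2.04
0.34 [-0.6, 0.1, -4.2] [0.001, -0.015, -0.0]
0.32 [-1.0, 0.1, -8.1] [0.002, -0.03, -0.0]
0.3 [-1.3, 0.1, -11.9] [0.002, -0.045, -0.0]
0.28 [-1.5, 0.0, -15.8] [0.003, -0.06, -0.0]
0.26 [-1.7, 0.0, -19.7] [0.004, -0.075, -0.0]
0.24 [-1.7, 0.0, -23.6] [0.005, -0.09, -0.0]
0.22 [-1.7, 0.0, -27.5] [0.006, -0.105, -0.0]
0.2 [-1.6, 0.0, -31.4] [0.006, -0.12, -0.0]
```

>>> step_arm([
  [-0.6, 0.1, -4.2, 0.001, -0.015, 0, 15],
  [-1, 0.1, -8.1, 0.002, -0.03, 0, 15],
  [-1.3, 0.1, -11.9, 0.002, -0.045, 0, 15],
  [-1.5, 0, -15.8, 0.003, -0.06, 0, 15],
  [-1.7, 0, -19.7, 0.004, -0.075, 0, 15],
  [-1.7, 0, -23.6, 0.005, -0.09, 0, 15],
  [-1.7, 0, -27.5, 0.006, -0.105, 0, 15],
  [-1.6, 0, -31.4, 0.006, -0.12, 0, 15],
])

```text
clock: 26.35
eef_pos: [516.9, -104.3, 191.0]
tcp_rot: [1.573, 1.273, -3.085]
contact_force: [-0.9, -5.0, 9.7]
opening: 0.285
```

```bash
python3 plan.py .18 .16 .14 .12 .1 .08 .06 .05
```

```text
26.35 press [-175.8  -87.1  191. ] F [-1.12 -4.97  9.74] q [-0.16  0.39  1.63 -0.06  1.42 -1.76] op 0.285 rotpress [-0.     0.001  0.298]
a 0.204 r 185.0 Ftang 9.31 Frad 3.06
0.18 [-0.1, 0.1, -4.5] [0.001, -0.013, -0.0]
0.16 [0.1, 0.2, -8.4] [0.002, -0.028, -0.0]
0.14 [0.5, 0.2, -12.3] [0.003, -0.043, -0.0]
0.12 [0.9, 0.2, -16.2] [0.004, -0.058, -0.0]
0.1 [1.3, 0.2, -20.1] [0.005, -0.073, -0.0]
0.08 [1.9, 0.2, -23.9] [0.005, -0.088, -0.0]
0.06 [2.5, 0.3, -27.8] [0.006, -0.103, -0.0]
0.05 [2.8, 0.3, -29.7] [0.007, -0.11, -0.0]
```

>>> step_arm([
  [0, 0.1, -4.5, 0.001, -0.013, 0, 15],
  [0.1, 0.2, -8.4, 0.002, -0.028, 0, 15],
  [0.5, 0.2, -12.3, 0.003, -0.043, 0, 15],
  [0.9, 0.2, -16.2, 0.004, -0.058, 0, 15],
  [1.3, 0.2, -20, 0.005, -0.073, 0, 15],
  [1.9, 0.2, -24, 0.005, -0.088, 0, 15],
  [2.5, 0.3, -27.8, 0.006, -0.103, 0, 15],
  [2.8, 0.3, -29.7, 0.007, -0.11, 0, 15],
])

```text
clock: 27.35
eef_pos: [519.9, -104.1, 162.1]
tcp_rot: [1.57, 1.385, -3.088]
contact_force: [-3.0, -4.5, 10.6]
opening: 0.283
```

```bash
python3 plan.py .03 .01 -.01 -.03 -.05 -.06 -.07 -.08
```

```text
27.35 press [-172.8  -87.1  162.1] F [-3.28 -4.37 10.55] q [-0.17  0.35  1.73 -0.04  1.24 -1.78] op 0.283 rotpress [-0.    -0.     0.186]
a 0.054 r 185.0 Ftang 10.36 Frad 3.85
0.03 [0.6, 0.1, -4.7] [0.001, -0.014, -0.0]
0.01 [1.4, 0.2, -8.5] [0.001, -0.029, -0.0]
-0.01 [2.3, 0.2, -12.3] [0.002, -0.044, -0.0]
-0.03 [3.2, 0.3, -16.2] [0.003, -0.059, -0.0]
-0.05 [4.3, 0.3, -20.0] [0.004, -0.074, -0.0]
-0.06 [4.8, 0.4, -21.9] [0.004, -0.081, -0.0]
-0.07 [5.4, 0.4, -23.7] [0.005, -0.089, -0.0]
-0.08 [6.0, 0.4, -25.6] [0.005, -0.096, -0.0]
```

>>> step_arm([
  [0.6, 0.1, -4.7, 0.001, -0.014, 0, 15],
  [1.4, 0.2, -8.5, 0.001, -0.029, 0, 15],
  [2.3, 0.2, -12.3, 0.002, -0.044, 0, 15],
  [3.2, 0.3, -16.2, 0.003, -0.059, 0, 15],
  [4.3, 0.3, -20, 0.004, -0.074, 0, 15],
  [5.4, 0.4, -23.7, 0.005, -0.089, 0, 15],
  [6, 0.4, -25.6, 0.005, -0.096, 0, 15],
  [7.2, 0.5, -29.3, 0.006, -0.111, 0, 15],
])

```text
clock: 28.35
eef_pos: [527.3, -103.7, 133.6]
tcp_rot: [1.573, 1.497, -3.086]
contact_force: [-3.8, -4.0, 11.0]
opening: 0.284
```

```bash
python3 plan.py -.12 -.14 -.16 -.18 -.2 -.22 -.24 -.26
```

```text
28.35 press [-165.4  -87.1  133.6] F [-4.   -3.79 10.97] q [-0.18  0.33  1.82 -0.02  1.06 -1.8 ] op 0.284 rotpress [-0.     0.     0.074]
a -0.095 r 184.8 Ftang 11.31 Frad 2.94
-0.12 [1.1, 0.2, -4.6] [0.001, -0.014, -0.0]
-0.14 [2.5, 0.3, -8.3] [0.002, -0.028, -0.0]
-0.16 [4.0, 0.3, -12.0] [0.002, -0.043, -0.0]
-0.18 [5.5, 0.4, -15.7] [0.003, -0.058, -0.0]
-0.2 [7.1, 0.5, -19.3] [0.004, -0.073, -0.0]
-0.22 [8.7, 0.6, -22.9] [0.005, -0.088, -0.0]
-0.24 [10.5, 0.7, -26.5] [0.006, -0.103, -0.0]
-0.26 [12.3, 0.8, -30.1] [0.006, -0.118, -0.0]
```

>>> step_arm([
  [1.1, 0.2, -4.6, 0.001, -0.014, 0, 15],
  [2.5, 0.3, -8.3, 0.002, -0.028, 0, 15],
  [4, 0.3, -12, 0.002, -0.043, 0, 15],
  [5.5, 0.4, -15.7, 0.003, -0.058, 0, 15],
  [7.1, 0.5, -19.3, 0.004, -0.073, 0, 15],
  [8.7, 0.6, -22.9, 0.005, -0.088, 0, 15],
  [10.5, 0.7, -26.5, 0.006, -0.103, 0, 15],
  [10.5, 0.7, -26.5, 0.006, -0.103, 0, 15],
])

```text
clock: 29.35
eef_pos: [537.9, -103.1, 107.6]
tcp_rot: [-1.563, 1.54, 0.061]
contact_force: [-2.6, -5.1, 7.6]
opening: 0.285
```

```bash
python3 plan.py -.26 -.28 -.3 -.32 -.34 -.36; python3 foot.py s17
```

```text
29.35 press [-154.8  -87.1  107.6] F [-2.9  -4.93  7.6 ] q [-0.2   0.32  1.9   0.01  0.89 -1.83] op 0.285 rotpress [ 0.    -0.    -0.031]
a -0.237 r 184.8 Ftang 8.07 Frad 1.03
-0.26 [1.7, 0.2, -4.1] [0.0, -0.014, 0.0]
-0.28 [3.6, 0.3, -7.6] [0.001, -0.029, 0.0]
-0.3 [5.5, 0.4, -11.1] [0.002, -0.044, 0.0]
-0.32 [7.5, 0.5, -14.5] [0.003, -0.059, 0.0]
-0.34 [9.6, 0.6, -17.9] [0.004, -0.074, 0.0]
-0.36 [11.8, 0.7, -21.3] [0.004, -0.089, 0.0]
228 [(104, 1), (106, 3), (108, 6), (110, 11), (112, 19), (114, 30), (116, 72), (118, 49), (120, 4), (122, 5), (124, 2), (126, 4), (128, 1), (130, 4), (132, 1), (134, 2), (136, 7), (138, 3), (140, 3), (142, 1)]
```

View pics/s17z.png

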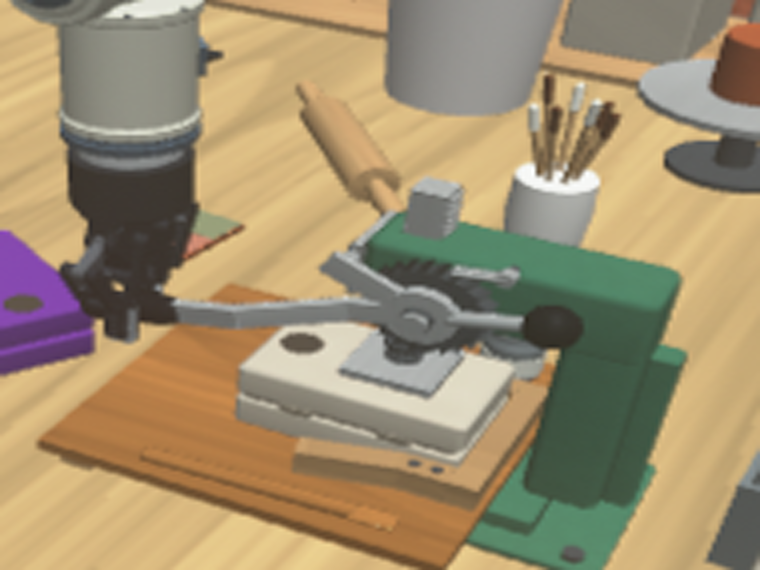

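Wheel and foot look right. The static reading fell to 8 N because that row held still. I'll cross-check clamping by comparing ram drop with foot drop (18 N/mm).

```bash
cat > ram.py <<'E'
from h import *
import sys
def ramz(d,name):
    Q=pr(cloud(name,d).reshape(-1,3));k=(abs(Q[:,0])<5)&(abs(Q[:,1])<5)&(Q[:,2]>255)&(Q[:,2]<330);return np.median(Q[k][:,2]).round(2),k.sum()
def footz(d):
    Q=pr(cloud('scene',d).reshape(-1,3));k=(Q[:,0]>-30)&(Q[:,0]<-5)&(Q[:,1]<-14)&(Q[:,1]>-32)&(Q[:,2]>112)&(Q[:,2]<133);return np.median(Q[k][:,2]).round(2),k.sum()
_,d=save('top',sys.argv[1])
print('top ram',ramz(np.load('pics/top0.npy'),'top'),ramz(np.load('pics/t8.npy'),'top'),ramz(d,'top'))
import glob
for n in ['s1','s6','s8','s11','s12','s13','s14','s15','s16','s17']+sys.argv[2:]:
    d=np.load(f'pics/{n}.npy');print(n,'ram',ramz(d,'scene'),'foot',footz(d))
E
python3 ram.py t17
```

```text
top ram (np.float64(310.28), np.int64(15)) (np.float64(309.36), np.int64(15)) (np.float64(291.04), np.int64(15))
s1 ram (np.float64(309.62), np.int64(9)) foot (np.float64(128.1), np.int64(43))
s6 ram (np.float64(309.3), np.int64(9)) foot (np.float64(127.96), np.int64(40))
s8 ram (np.float64(309.61), np.int64(8)) foot (np.float64(128.1), np.int64(43))
s11 ram (np.float64(301.56), np.int64(9)) foot (np.float64(119.22), np.int64(42))
s12 ram (np.float64(300.78), np.int64(10)) foot (np.float64(119.34), np.int64(44))
s13 ram (np.float64(298.4), np.int64(9)) foot (np.float64(117.63), np.int64(49))
s14 ram (np.float64(295.74), np.int64(11)) foot (np.float64(117.16), np.int64(45))
s15 ram (np.float64(294.9), np.int64(10)) foot (np.float64(117.5), np.int64(47))
s16 ram (np.float64(295.77), np.int64(10)) foot (np.float64(117.63), np.int64(42))
s17 ram (np.float64(291.26), np.int64(7)) foot (np.float64(117.67), np.int64(43))
```

Ram drop of 18.5 mm against foot drop of 10.5 mm gives about 8 mm of spring, or 145–150 N, part-way into the 7th notch. Finishing that notch should give about 175 N, so I'll continue while watching the force.

>>> step_arm([
  [1.7, 0.2, -4.1, 0, -0.014, 0, 15],
  [3.6, 0.3, -7.6, 0.001, -0.029, 0, 15],
  [4.5, 0.3, -9.3, 0.001, -0.036, 0, 15],
  [5.5, 0.4, -11.1, 0.002, -0.044, 0, 15],
  [6.5, 0.4, -12.8, 0.002, -0.051, 0, 15],
  [7.5, 0.5, -14.5, 0.003, -0.059, 0, 15],
  [8.5, 0.5, -16.2, 0.003, -0.066, 0, 15],
  [9.6, 0.6, -17.9, 0.004, -0.074, 0, 15],
])

```text
clock: 30.45
eef_pos: [547.6, -102.6, 90.5]
tcp_rot: [-1.569, 1.464, 0.055]
contact_force: [-6.0, -4.9, 13.0]
opening: 0.286
```

```bash
python3 plan.py -.35 -.36 -.37 -.38 -.39 -.4 -.41 -.42; python3 foot.py s18 >/dev/null; python3 ram.py t18 s18 | sed -n '1p;$p'
```

```text
30.45 press [-145.1  -87.1   90.5] F [-6.21 -4.58 13.01] q [-0.21  0.32  1.96  0.04  0.76 -1.86] op 0.286 rotpress [ 0.001 -0.    -0.107]
a -0.335 r 184.8 Ftang 14.33 Frad 1.59
-0.35 [1.0, 0.1, -2.6] [0.0, -0.006, 0.001]
-0.36 [2.1, 0.2, -4.3] [0.0, -0.013, 0.001]
-0.37 [3.2, 0.3, -5.9] [0.001, -0.021, 0.001]
-0.38 [4.3, 0.3, -7.6] [0.001, -0.028, 0.001]
-0.39 [5.5, 0.4, -9.2] [0.002, -0.036, 0.001]
-0.4 [6.6, 0.4, -10.9] [0.002, -0.043, 0.001]
-0.41 [7.8, 0.5, -12.5] [0.002, -0.051, 0.001]
-0.42 [9.0, 0.6, -14.1] [0.003, -0.058, 0.001]
top ram (np.float64(310.28), np.int64(15)) (np.float64(309.36), np.int64(15)) (np.float64(291.1), np.int64(17))
s18 ram (np.float64(290.23), np.int64(9)) foot (np.float64(117.65), np.int64(43))
```

The moving force is now 14.3 N, so the firm-clamp point is reached and I'll stop here. Next I'll raise the lever and check what the pawl holds.

```bash
python3 plan.py -.3 -.25 -.19 -.12 -.05 .02 .09 .16
```

```text
30.55 press [-145.   -87.1   90.4] F [-3.31 -4.79  8.91] q [-0.21  0.32  1.96  0.04  0.76 -1.86] op 0.285 rotpress [ 0.001 -0.    -0.107]
a -0.336 r 184.7 Ftang 9.51 Frad 0.18
-0.3 [-4.2, -0.2, 6.1] [-0.002, 0.032, 0.001]
-0.25 [-9.0, -0.4, 14.9] [-0.004, 0.069, 0.001]
-0.19 [-14.1, -0.7, 25.7] [-0.006, 0.114, 0.001]
-0.12 [-19.2, -1.0, 38.6] [-0.009, 0.167, 0.001]
-0.05 [-23.5, -1.2, 51.8] [-0.012, 0.219, 0.001]
0.02 [-26.8, -1.4, 65.1] [-0.015, 0.271, 0.001]
0.09 [-29.2, -1.5, 78.7] [-0.017, 0.324, 0.001]
0.16 [-30.6, -1.6, 92.3] [-0.02, 0.376, 0.001]
```

>>> step_arm([
  [-4.2, -0.2, 6.1, -0.002, 0.032, 0.001, 15],
  [-9, -0.4, 15, -0.004, 0.069, 0.001, 15],
  [-14, -0.7, 25.7, -0.006, 0.114, 0.001, 15],
  [-19.2, -1, 38.6, -0.009, 0.167, 0.001, 15],
  [-23.5, -1.2, 51.8, -0.012, 0.219, 0.001, 15],
  [-26.8, -1.4, 65, -0.015, 0.271, 0.001, 15],
  [-29.2, -1.5, 78.7, -0.017, 0.324, 0.001, 15],
  [-30.6, -1.6, 92.3, -0.02, 0.376, 0.001, 15],
])

```text
clock: 31.55
eef_pos: [517.0, -104.3, 182.3]
tcp_rot: [1.57, 1.3, -3.089]
contact_force: [4.4, -5.8, -5.6]
opening: 0.285
```

```bash
python3 plan.py .23 .3 .37 .43 .49 .54;  python3 foot.py s19 >/dev/null; python3 ram.py t19 s19 | sed -n '1p;$p'
```

```text
31.55 press [-175.7  -87.1  182.3] F [ 4.06 -5.99 -5.63] q [-0.16  0.38  1.66 -0.06  1.37 -1.77] op 0.285 rotpress [-0.    -0.     0.271]
a 0.158 r 185.0 Ftang -4.92 Frad -4.89
0.23 [-0.4, 0.1, 14.0] [-0.003, 0.051, -0.0]
0.3 [0.0, 0.1, 27.6] [-0.006, 0.104, -0.0]
0.37 [1.4, 0.2, 41.0] [-0.009, 0.156, -0.0]
0.43 [3.3, 0.3, 52.4] [-0.011, 0.201, -0.0]
0.49 [5.8, 0.4, 63.6] [-0.013, 0.246, -0.0]
0.54 [8.4, 0.6, 72.8] [-0.015, 0.284, -0.0]
top ram (np.float64(310.28), np.int64(15)) (np.float64(309.36), np.int64(15)) (np.float64(293.3), np.int64(16))
s19 ram (np.float64(293.46), np.int64(8)) foot (np.float64(117.61), np.int64(44))
```

The pawl holds: the ram has settled at 293.4, so about 6.3 mm of spring and 110–125 N, well inside 80–250 N. Now I'll finish raising the lever.

>>> step_arm([
  [-0.4, 0.1, 14, -0.003, 0.051, 0, 15],
  [0, 0.1, 27.6, -0.006, 0.104, 0, 15],
  [1.4, 0.2, 41, -0.009, 0.156, 0, 15],
  [3.3, 0.3, 52.4, -0.011, 0.201, 0, 15],
  [5.8, 0.4, 63.6, -0.013, 0.246, 0, 15],
  [5.8, 0.4, 63.6, -0.013, 0.246, 0, 15],
  [5.8, 0.4, 63.6, -0.013, 0.246, 0, 40],
  [5.8, 0.4, 63.6, -0.013, 0.246, 0, 60],
])

```text
clock: 32.65
eef_pos: [522.6, -103.2, 245.9]
tcp_rot: [1.568, 1.053, -3.091]
contact_force: [0.3, 0.5, -0.1]
opening: 0.669
```

```bash
python3 plan.py; python3 - <<'E'
from h import *
s=r.sense();x=R.from_euler('xyz',s['tcp_rot']).as_matrix()[:,0];print('100 back',(-100*x).round(1))
save('wrist','w20')
E
```

```text
32.65 press [-170.   -86.4  245.9] F [ 0.3  0.5 -0.1] q [-0.13  0.49  1.42 -0.09  1.74 -1.75] op 0.669 rotpress [-0.001 -0.001  0.518]
a 0.49 r 185.1 Ftang 0.05 Frad -0.31
100 back [49.4  2.5 86.9]
```

View pics/w20.png

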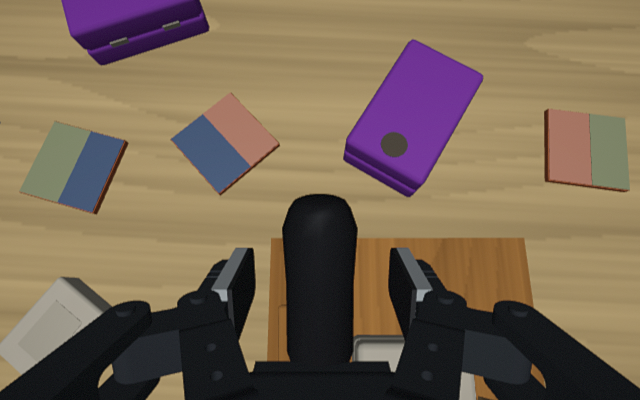

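The fingers are open and clear on both sides of the grip (columns 250 and 393, bar 285–357). Withdrawing along the tool axis.

>>> step_arm([
  [7, 0.4, 13, 0, 0, 0, 60],
  [17, 0.9, 30, 0, 0, 0, 60],
  [32, 1.6, 56, 0, 0, 0, 60],
  [49, 2.5, 87, 0, 0, 0, 60],
  [65, 3.2, 115, 0, 0, 0, 60],
  [75, 0, 150, 0, 0, 0, 60],
  [60, 0, 190, 0, 0, 0, 60],
  [20, -20, 220, 0, 0, 0, 60],
])

```text
clock: 33.7
eef_pos: [543.5, -122.5, 467.5]
tcp_rot: [1.567, 1.055, -3.089]
contact_force: [-0.9, -0.8, 0.1]
opening: 0.7
```

```bash
python3 lev.py t21; python3 foot.py s21 >/dev/null; python3 ram.py t22 s21 | sed -n '1p;$p'; python3 - <<'E'
from h import *
p=cv2.imread('pics/t21.png');d=np.load('pics/t21.npy');Q=pr(cloud('top',d).reshape(-1,3)).reshape(400,640,3);h=cv2.cvtColor(p,cv2.COLOR_BGR2HSV)
m=((abs(Q[...,2]-108)<6)&(h[...,1]<80)&(h[...,2]>110)&(Q[...,0]>-120)&(Q[...,0]<-30)&(abs(Q[...,1])<70))
print(m.sum())
q=Q[m];
for y in(-35,-15,5,25): print(y,q[abs(q[:,1]-y)<4][:,0].min().round(1))
print(np.percentile(q[:,1],[1,99]))
E
```

```text
33.7 press [-150.2 -106.8  467.5] F [-0.98 -0.78  0.06] q [-0.16  0.44  1.04 -0.12  2.17 -1.83] op 0.7 rotpress [-0.003 -0.001  0.516]
top ram (np.float64(310.28), np.int64(15)) (np.float64(309.36), np.int64(15)) (np.float64(293.17), np.int64(15))
s21 ram (np.float64(293.52), np.int64(9)) foot (np.float64(117.66), np.int64(43))
566
-35 -92.5
-15 -94.0
5 -92.9
25 -93.9
[-44.33213043  44.43146794]lev.py:8: RuntimeWarning: Mean of empty slice.
  q=Q[m];print(m.sum(),q.mean(0),np.percentile(q,[1,99],axis=0))
  ret = um.true_divide(
Traceback (most recent call last):
  File "lev.py", line 8, in <module>
    q=Q[m];print(m.sum(),q.mean(0),np.percentile(q,[1,99],axis=0))
                                   ~~~~~~~~~~~~~^^^^^^^^^^^^^^^^^
IndexError: index -1 is out of bounds for axis 0 with size 0
```

View pics/s21.png

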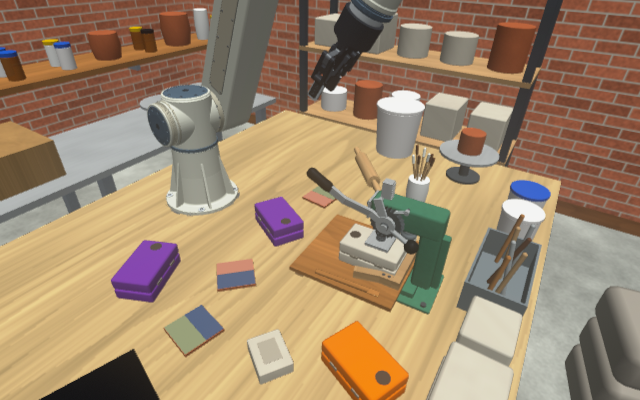

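View pics/t21.png

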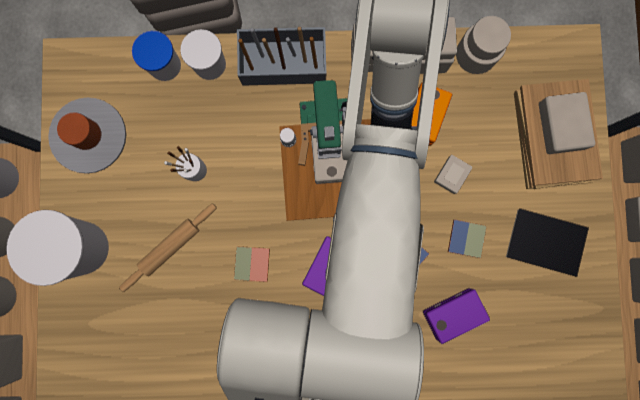

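The scene view shows the mould clamped under the foot, the lever raised and free (grip end near (309,171)), the gripper clear above, and all bystanders where they were. Handing in.

```bash
python3 - <<'E'
from h import *
for a in(.3,.4,.45,.49): print(a,proj('scene',[23-221*np.cos(a),-85,211+221*np.sin(a)]).round(1))
p=cv2.imread('pics/s21.png');m=(p[150:215,295:345].max(2)<75);v,u=np.where(m);print('leftmost dark',u.min()+295, v[u==u.min()].mean()+150)
order.sign_off();st()
E
```

```text
0.3 [302.8 181.3]
0.4 [305.5 174.7]
0.45 [307.2 171.4]
0.49 [308.7 168.9]
leftmost dark 307 173.0
the job is handed in; nothing more can be done
the job is handed in; nothing more can be done
```

The mould is home against the back stop and clamped, with the lever left swung up and released. I handed the job in at about 34 s of the 72 s allowed, and no verdict was reported.

- **Mould:** I pushed it with two fingertips, reading 8 N while sliding and 16.6 N against the stop. The camera put its front face within about 1 mm of home, square, and within about 2 mm sideways. The last top view agreed to within about 2 mm.
- **Clamping:** It took three down-strokes.
    - The last one peaked at a reading of 14.3 N. Free strokes read about 1 N too high, so the true force is probably about 13 N.
    - I stopped before the 7th notch clicked, so the ram sprang back to the 6th. It now holds about 110–125 N by the ram and foot heights, against the allowed 80–250 N.
    - That is lower than the 170 N reached on the stroke itself, and the height estimate could be off by about 25 N.
- **Lever:** It sits at about 0.45 rad by the scene image, or 0.49 rad from the arm's pose when I let go. Both are above 0.25 rad.
- **Bystanders:** The scene view and the visible part of the top view show all of them where they were. In the last top view the arm hid the lever side of the board, so the boxwood tool and the tile there show only in the scene view.

**Failed or disagreed:**
- **First grasp:** My first grasp of the lever slipped off because the fingertips were about 40 mm short of the stated TCP in both cameras. I re-gripped deeper and it held.
- **Lever measurement:** The final top-view measurement of the lever failed because the arm hid it.
- **Force against heights:** The grip force and the heights disagreed on clamping by about 30 N at the peak.

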